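# Put the citrus juicer back together

## Task

The citrus juicer is back from the wash in pieces: put it together on its motor base. Thread the white juice collector down over the spindle with its spout in the cut-out of the base's rim, then the steel strainer over the collector's chimney, then the large green reamer on the square drive shaft, letting each part down fully home and releasing it before you fetch the next. Do not drop the parts on, and leave everything else on the bar where it stands.

Things in the scene. Friction and masses are not known exactly. Their poses are not given: they have to be found in the camera images.
- juicer: Motor base of the citrus juicer, fixed: steel, round, mushroom-shaped, 172 mm across the top, flat deck 100 mm high. Origin: centre of its underside, z up, -x is its front. Round the deck stands a rim (inside diameter 159, outside 172, 16 mm high) with one cut-out 40 mm wide in the -x direction, open down to the deck, for the collector's spout.
- deck (a point): Centre of the juicer's flat deck, the foot of its spindle, 100 mm above the juicer's underside; axes as the juicer's.
- spindle_tip (a point): Tip of the juicer's upright spindle, 94 mm above the deck. From the deck up: a round black tower, diameter 30 mm, 70 mm high, top edge chamfered, its flat top being the reamer's seat; then a square aluminium drive shaft 16 x 16 mm, 24 mm long, sides parallel to the juicer's x and y, tip tapered. It does not turn.
- collector: White plastic juice collector, 0.17 to 0.29 kg: flat round bowl 150 mm across, 45 mm high, wall 4, floor 5 mm thick, with a chimney in the middle (chimney) and a spout to its -x (spout). Origin: centre of its underside, z up. Home: underside flat on the deck inside the rim, chimney round the tower, spout in the cut-out, so collector -x along juicer -x.
- chimney (a point): Centre of the collector's chimney top, 66 mm above the collector's underside. Upright round tube, outside diameter 42 mm (39 mm in the top 4 mm), bore 34 mm right through the bowl's floor. The collector can be gripped by it from above, at any angle.
- spout (a point): Outer end of the collector's open spout: 105 mm from its axis in its -x direction, 5 mm above the underside. The spout is 20 mm wide, 2 to 18 mm above the underside. In the cut-out it has about 0.1 rad of play either way; resting on the rim it keeps the collector from going home.
- strainer: Stainless strainer, 0.15 to 0.26 kg, alike all round: slotted dish, flat floor 128 mm across and 3 mm thick, flat flange 154 mm across (15 to 18 mm above the underside), hub ring in the middle (hub). Origin: centre of its underside, z up. Home: hub round the collector's chimney, flange resting on the collector's rim, underside 30 mm above the deck.
- hub (a point): Centre of the top of the strainer's upright hub ring, 36 mm above the strainer's underside; outside diameter 56 mm, bore 47 mm. The strainer can be gripped by it from above, at any angle.
- reamer: Large reamer, green plastic, 0.10 to 0.18 kg: ribbed cone 72 mm high, tip up, on a round hollow skirt 76 mm across, 12 mm high. Origin: centre of its underside (skirt edge), z up. From 12 to 40 mm up its sides are upright, 54 mm wide across its x and across its y: grip across either, between the ribs. Home: resting on the tower's top, underside 60 mm above the deck.
- socket (a point): Centre of the mouth of the reamer's square socket, on its axis 10 mm above its underside (the skirt is hollow below, 65 mm wide). Socket 19.5 x 19.5 mm, 30 mm deep, sides parallel to the reamer's x and y, so it fits the square shaft at every quarter turn. When home the skirt surrounds the strainer's hub without touching it.
- small_reamer: Bystander: small green lemon reamer, 52 mm across, 48 mm high; not wanted now. Origin: centre of its underside.
- tamper: Bystander: coffee tamper with steel foot (58 mm across) and black handle, 93 mm high. Origin: centre of its underside.
- milk_jug: Bystander: steel milk jug, 92 mm across, 112 mm high, handle to its +y. Origin: centre of its underside.
- juice_glass: Bystander: clear tumbler, 68 mm across, 95 mm high. Origin: centre of its underside.
- dosing_cup: Bystander: dark steel dosing cup, 59 mm across, 62 mm high. Origin: centre of its underside.
There are look-alikes about, which are no part of the job. Leave any purple look-alike of the reamer alone.

How it is judged (in metres and radians):
On the way, in this order (a step that is already met when the one before it is completed fails the run):
1. the collector is fully home on the deck, spout in the cut-out, and released (horizontal distance between collector and deck below 0.005 m and z of collector in the frame of deck between -0.004 and 0.004 m and angle between collector's own z axis and vertical below 0.06 rad and contact force between the fingers and collector below 0.1 N and x of spout in the frame of deck below -0.09 m), for 0.2 s.
2. the strainer is fully home in the collector and released (horizontal distance between each of collector, strainer and deck below 0.005 m and z of collector in the frame of deck between -0.004 and 0.004 m and angle between each of collector, strainer's own z axis and vertical below 0.06 rad and z of strainer in the frame of deck between 0.026 and 0.034 m and contact force between the fingers and strainer below 0.1 N), for 0.2 s.
3. the large reamer is fully home on the drive shaft and released (horizontal distance between reamer and deck below 0.005 m and z of reamer in the frame of deck between 0.056 and 0.064 m and angle between reamer's own z axis and vertical below 0.06 rad and contact force between the fingers and reamer below 0.1 N), for 0.2 s.
At the end, for the whole second after the job is handed in: All three parts level (0.06 rad), within 5 mm of the spindle axis, released, at rest, heights within 4 mm: collector's underside on the deck with the spout out through the cut-out, strainer's 30 mm and large reamer's 60 mm above the deck (all of step 2 and all of step 3 and contact force between the fingers and collector below 0.1 N and linear speed of each of collector, strainer, reamer below 0.02 m/s and x of spout in the frame of deck below -0.09 m); the robot touches nothing.
It fails at once if a juicer part is dropped onto the juicer (falls there, let go, faster than 0.6 m/s) ((horizontal distance between collector and deck below 0.06 m and z of collector in the frame of deck below 0.09 m and contact force between the fingers and collector below 0.1 N and linear speed of collector above 0.6 m/s) or (horizontal distance between strainer and deck below 0.06 m and z of strainer in the frame of deck below 0.09 m and contact force between the fingers and strainer below 0.1 N and linear speed of strainer above 0.6 m/s) or (horizontal distance between reamer and deck below 0.06 m and z of reamer in the frame of deck below 0.09 m and contact force between the fingers and reamer below 0.1 N and linear speed of reamer above 0.6 m/s)).
It fails at once if the small reamer, tamper, milk jug, juice glass or dosing cup is moved more than 40 mm or tipped over (distance of any of small_reamer, tamper, milk_jug, juice_glass, dosing_cup from where it was at the start of the episode above 0.04 m or angle between any of small_reamer, tamper, milk_jug, juice_glass, dosing_cup's own z axis and vertical above 0.5 rad).
It also fails if it takes over 72 s, if anything falls off the work surface, if the arm or the gripper's body presses on something with over 40 N, if the wrist force passes 120 N, or if a joint passes its speed limit or range.

## Robot

A 7-joint arm with a two-finger parallel gripper is mounted at the origin on the work surface. World frame = base frame: x ahead of the robot, y to its left, z up, the work surface at z = 0. Lengths are in m, angles in degrees, forces in N, time in s.
With the tool pointing down it reaches from about 0.425 to 0.875 m from the base axis. Payload 4.7 kg.
Tool frame: the origin (TCP) lies midway between the tips of the shut fingers; the grasp point (between the pads) lies env.grip_point_offset behind it (env.grip_point_offset is the distance from the TCP to the grasp point, in m); x points along the fingers, y is the direction in which the jaws open and shut, and the axes are right-handed (so a half turn about x gives the same grasp; the last joint's range is limited). The gripper opens to 87 mm and grips with 3 to 60 N. Pads are 19 mm wide; open, the fingers measure 117 mm over their backs; the gripper's body (75 mm by 190 mm) begins 51 mm behind the grasp point.
Start: joints at [-66.572, 18.392, -4.016, 83.108, 1.295, 78.541, -3.26], TCP at [0.25, 0.6, 0.223] pointing down, gripper open.
Joint ranges: [-163.93, 163.93], [-17.29, 119.83], [-79.2, 71.16], [3.27, 140.29], [-89.18, 269.18], [5.43, 117.66], [-154.24, 154.24]. Speed limits (degrees/s): [147.25, 147.25, 180, 180, 180, 180, 180].

## Interface

Orientations are given as [roll, pitch, yaw] about the fixed x, y, z axes, in that order (R = Rz(yaw) Ry(pitch) Rx(roll)).
In Python, from cell import readout, read_camera, camera_params, sign_off, spot_in, pinpoint, env gives the robot as it stands.
- The arm moves only by the shell command python3 -m pendant 'ROWS' [OPENING] [FORCE]. ROWS is a JSON object of lists of equal length, an entry for each row: "xyz": the shift along the world's x, y, z in m, a list of three; "turn": the turn about the world's z in rad. A call has 1 to 10 rows; each row shifts and turns the pose as measured when the row begins; what a row does not reach is not made up. A row lasts 1/8 s, in which the tool goes at most 62.5 mm and 10.7 degrees, less where a joint would pass 70% of its speed; a pose out of reach is approached as far as the arm can. A call is refused whole if a number of a shift passes 0.0625 or a number of a turn 0.188, either way. A call with a gripper value outside its range is refused whole. OPENING is the opening, from 0 (shut) to 1 (fully open), set as the call begins (- or left out, the last holds). The fingers move at their own pace and stop on an object; FORCE is the grip in N (left out, the last holds). Time passes only in rows, so rows that do not move let the fingers close. It gives the time, the measured TCP pose, the force and the opening at its end, in the units of the state.
- readout.get_obs(): the state, without advancing time (a new reading comes with each control period).
- read_camera(name): name is "side" or "top"; returns the picture (400x640x3 uint8, red, green, blue); there is no depth.
- camera_params(name): a dict with "fx", "fy", "cx", "cy" (pixels), "k1" (the pictures are not rectified: a ray, as slopes to the right and down, at radius r is drawn at 1 + k1 r^2 times it, then the intrinsics apply), "rvec" (rotation vector, rad) and "tvec" (3), from world to camera coordinates, as OpenCV has them. Camera axes: x right, y down, z forward; pixel columns grow to the right and rows downward; lengths in m; the calibration is good to about 2 mm. A picture is of the moment at which its call begins. camera_params takes no time and is no camera call.
- sign_off(): hands the job in, once; it reports no verdict.
Trained networks look in the newest picture that a camera, given by its name, has taken for a name from the list of things; names that differ only in an ending like _2 or _b are one class to them, and where a whole thing is asked for, a point or a joint stands for the part that bears it (a point fixed in the world has none). Each returns a list of dicts, best first, with "score" (0 to 1); they miss things now and then, are a little off and sometimes report something else, mostly with a low value. They report only what shows in the picture. A call takes as long as a camera call. They do not tell look-alikes from the thing itself.
- spot_in(camera, name): "at" ([x, y, z] in m, in the coordinates of the camera as it stood for that picture, good to about 4 mm: the middle of the surface that is visible of it).
- pinpoint(camera, name): "at" ([x, y, z] in m, in the coordinates of the camera as it stood for that picture, good to about 4 mm: a listed point, or the origin of a listed thing).
The state is a dict: "time_s": time; "qpos": joint angles; "joint_velocities": joint speeds; "effort": joint torques, N m; "tool_pos": TCP position; "tool_rot": TCP orientation; "force": force on the tool from outside, world axes, zero at the start; "wrist_torque": the same for the moment, N m; "grip_width": finger opening in m.
Only numpy, scipy, OpenCV 4.12 (cv2) and the standard library are available. Lean on these libraries where they do the work, as an engineer would, in place of code of your own. Each camera call takes 0.05 s, during which the arm holds its last target.

## Working session

There is one attempt and no reset: what is moved stays moved. The work goes in short steps, Python scripts to look and compute and a shell command to move; the robot and the scene stay as the last step left them, time stands still between calls to the robot, and variables do not carry over. Pictures are saved under pics/ and viewed, and the job is handed in when it is done.

```bash
ls; mkdir -p pics; cat > h.py <<'E'
import numpy as np, cv2
from cell import readout, read_camera, camera_params, sign_off, spot_in, pinpoint, env
def snap(c,fn=None):
    im=read_camera(c)
    if fn: cv2.imwrite('pics/'+fn,im[:,:,::-1])
    return im
def w(c,p):
    d=camera_params(c);R=cv2.Rodrigues(np.array(d['rvec'],float))[0]
    return R.T@(np.array(p,float)-np.array(d['tvec'],float))
def px(c,P):
    d=camera_params(c);R=cv2.Rodrigues(np.array(d['rvec'],float))[0]
    q=R@np.array(P,float)+np.array(d['tvec'],float)
    x,y=q[:2]/q[2];s=1+d['k1']*(x*x+y*y)
    return np.array([d['fx']*x*s+d['cx'],d['fy']*y*s+d['cy']])
def ray(c,u,v,z):
    d=camera_params(c);R=cv2.Rodrigues(np.array(d['rvec'],float))[0]
    a=np.array([(u-d['cx'])/d['fx'],(v-d['cy'])/d['fy']]);b=a.copy()
    for _ in range(20): b=a/(1+d['k1']*(b@b))
    o=-R.T@np.array(d['tvec'],float);r=R.T@np.array([b[0],b[1],1])
    return o+r*(z-o[2])/r[2]
def find(c,n,f=pinpoint,mins=0.2):
    for r in f(c,n):
        if r['score']>mins:
            P=w(c,r['at']);print(c,n,f.__name__,round(r['score'],2),P.round(4),px(c,P).round(0))
E
python3 - <<'E'
from h import *
o=readout.get_obs();print(o,env.grip_point_offset)
for c in('top','side'):
    snap(c,c+'0.png')
    for n in['juicer','spindle_tip','chimney','spout','collector','hub','strainer','reamer','socket']: find(c,n)
print(readout.get_obs()['time_s'])
E
```

```text
pics
{'time_s': 0.0, 'qpos': array([-66.57177349,  18.43961405,  -4.01440834,  83.17586933,
         1.29478707,  78.54154987,  -3.25930195]), 'joint_velocities': array([-0.01791446, -0.00956583, -0.04005096,  0.0583033 ,  0.06971569,
       -0.13927987,  0.04724278]), 'effort': array([ 3.48898520e-04, -4.91287065e+01, -4.03507194e-01, -3.12523484e+01,
       -6.38464233e-02,  4.37293667e-02,  1.90323703e-04]), 'tool_pos': array([0.24984462, 0.59944993, 0.22144661]), 'tool_rot': array([ -86.9306745 ,   89.88803561, -109.54954018]), 'force': array([ 0.36185057, -0.5086625 ,  0.26665453]), 'wrist_torque': array([0.01530742, 0.00994648, 0.03786817]), 'grip_width': 0.08704506722912518} 0.0187
top juicer call 0.63 [0.4932 0.3464 0.0067] [217. 186.]
top spindle_tip call 0.86 [0.4885 0.3475 0.2002] [196. 179.]
top spindle_tip call 0.37 [0.3359 0.1988 0.0027] [266. 240.]
top chimney call 0.71 [ 0.4405 -0.3703  0.0727] [470. 202.]
top spout call 0.83 [ 0.3528 -0.3242  0.0136] [448. 234.]
top collector call 0.57 [ 0.4417 -0.3738  0.0054] [463. 204.]
top hub call 0.79 [ 0.588  -0.1249  0.0443] 
[... 614 characters left out ...]
call 0.24 [0.7139 0.0015 0.0089] [410. 231.]
side chimney call 0.7 [ 0.439  -0.3728  0.0686] [348. 367.]
side spout call 0.68 [ 0.3461 -0.3246  0.014 ] [302. 364.]
side collector call 0.56 [ 0.444  -0.3724  0.0087] [349. 377.]
side hub call 0.71 [ 0.5822 -0.1271  0.0389] [379. 269.]
side strainer call 0.66 [ 0.5844 -0.1322  0.0072] [380. 277.]
side reamer call 0.69 [1.704e-01 3.172e-01 1.000e-04] [220. 186.]
side reamer call 0.66 [0.5795 0.1372 0.0045] [354. 206.]
side reamer call 0.24 [0.7158 0.0025 0.0072] [410. 231.]
side socket call 0.88 [0.5825 0.1341 0.0156] [355. 204.]
side socket call 0.66 [0.7133 0.0028 0.0057] [409. 231.]
side socket call 0.62 [0.1676 0.3191 0.0088] [218. 184.]
1.0
```

View pics/top0.png

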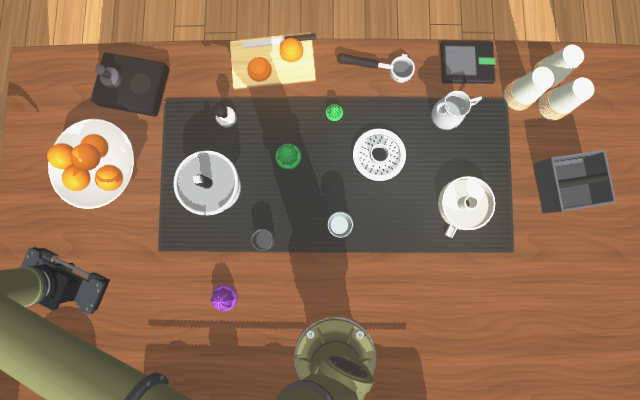

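View pics/side0.png

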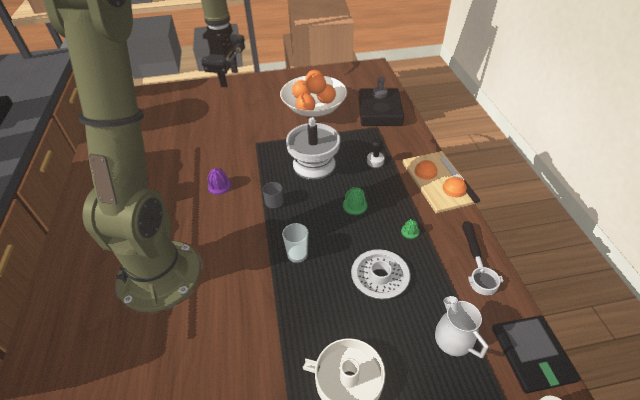

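The large green reamer candidates in the top picture are (288,156) green and large, (334,112) green but small (the lemon reamer), and (223,298) purple. Only (288,156) fits. I'll confirm it in enlarged crops and look for the juicer's cut-out.

```bash
python3 - <<'E'
from h import *
t=cv2.imread('pics/top0.png');s=cv2.imread('pics/side0.png')
def c(im,u,v,h):
    return cv2.resize(im[max(v-h,0):v+h,u-h:u+h],(380,280*0+290),interpolation=cv2.INTER_CUBIC)
a=np.hstack([c(t,207,182,42),c(s,314,150,42)])
b=np.hstack([c(t,288,156,22),c(s,355,202,22)])
cv2.imwrite('pics/crop1.png',np.vstack([a,b]))
E
```

```text
(no output)
```

View pics/crop1.png

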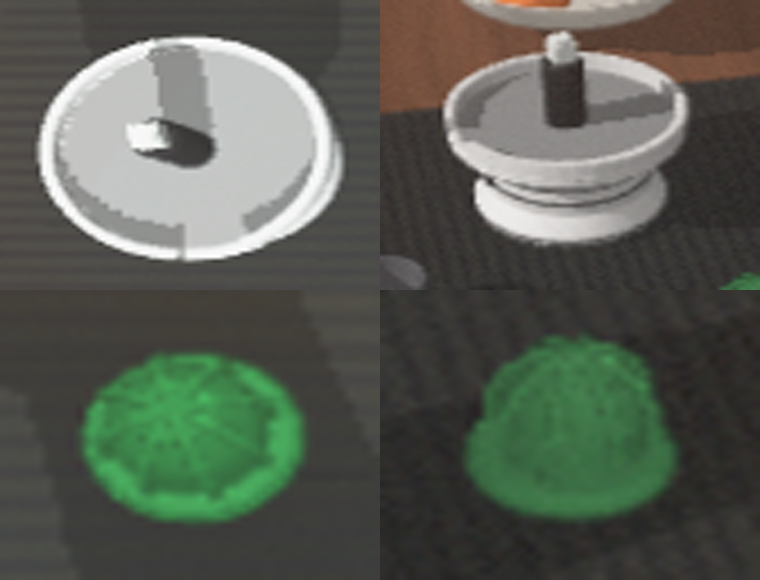

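```bash
python3 - <<'E'
from h import *
C=np.array([.492,.347])
for (x,y,z) in [(184,258,.1),(184,258,.116),(184,225,.116),(184,225,.1),(245,225,.1),(245,240,.1),(150,45,.116)]:
    u=165+x/4.524;v=140+y/3.452
    P=ray('top',u-.5,v-.5,z);d=P[:2]-C;print(x,y,z,P.round(4),np.hypot(*d).round(4),np.degrees(np.arctan2(d[1],d[0])).round(1))
d=camera_params('top');R=cv2.Rodrigues(np.array(d['rvec'],float))[0];print(-R.T@d['tvec'])
d=camera_params('side');R=cv2.Rodrigues(np.array(d['rvec'],float))[0];print(-R.T@d['tvec'])
t=cv2.imread('pics/top0.png');s=cv2.imread('pics/side0.png')
def ov(im,c,u,v,h,yaw,cx=.492,cy=.347):
    k=9;im=cv2.resize(im[v-h:v+h,u-h:u+h],None,fx=k/2,fy=k/2,interpolation=cv2.INTER_CUBIC)
    def ln(P,col):
        q=[((px(c,p)-[u-h,v-h]+.5)*k/2-.5).round().astype(int) for p in P];cv2.polylines(im,[np.array(q)],False,col,1)
    for r in(.086,.0795):
        g=np.arcsin(.02/r)
        a=np.pi+yaw+np.linspace(g,2*np.pi-g,90)
        for z,col in((.116,(0,0,255)),(.1,(0,200,0))): ln([(cx+r*np.cos(b),cy+r*np.sin(b),z) for b in a],col)
    R=np.array([[np.cos(yaw),-np.sin(yaw)],[np.sin(yaw),np.cos(yaw)]])
    for z in(.17,.194):
        ln([(*(R@[a,b]+[cx,cy]),z) for a,b in((-.008,-.008),(.008,-.008),(.008,.008),(-.008,.008),(-.008,-.008))],(255,0,0))
    return im
rows=[]
for y in(0,8,16): pass
A=[ov(t,'top',207,182,40,np.radians(y)) for y in(5,15)]
B=[ov(s,'side',314,150,40,np.radians(y)) for y in(5,15)]
cv2.imwrite('pics/ov1.png',cv2.resize(np.vstack([np.hstack(A),np.hstack(B)]),None,fx=.83,fy=.83))
E
```

```text
184 258 0.1 [0.405  0.3515 0.1   ] 0.0871 177.1
184 258 0.116 [0.4043 0.3466 0.116 ] 0.0877 -179.7
184 225 0.116 [0.4297 0.3473 0.116 ] 0.0623 179.7
184 225 0.1 [0.4308 0.3522 0.1   ] 0.0614 175.1
245 225 0.1 [0.4309 0.3153 0.1   ] 0.0688 -152.5
245 240 0.1 [0.4192 0.3149 0.1   ] 0.0795 -156.2
150 45 0.116 [0.5707 0.3724 0.116 ] 0.0827 17.9
[0.35863888 0.02376292 1.17165381]
[ 0.33931019 -0.70516726  0.93347612]
```

View pics/ov1.png

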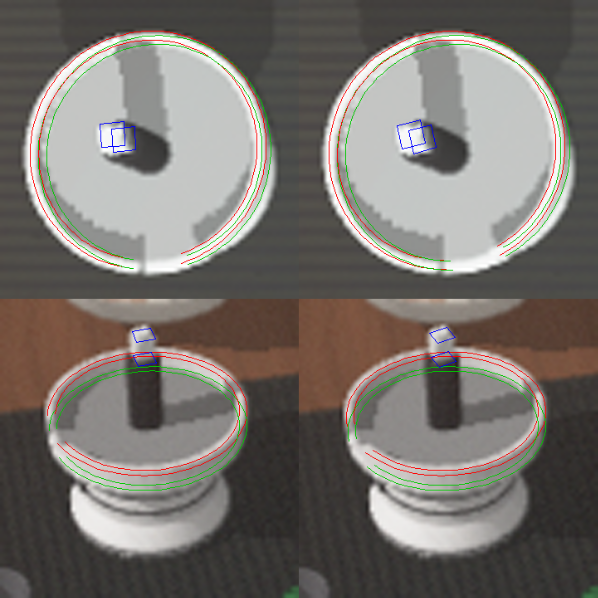

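```bash
cat >> h.py <<'E'
def ringfit(im,c,cx,cy,r,z,angs,span=.008,sign=-1):
    """iterative fit of a circle centre (known r,z) to bright->dark outward edges"""
    g=cv2.GaussianBlur(cv2.cvtColor(im,cv2.COLOR_BGR2GRAY),(0,0),.7).astype(np.float32)
    rs=np.arange(-span,span,.0003)
    for it in range(8):
        dr=[]
        for a in angs:
            q=np.array([px(c,(cx+(r+t)*np.cos(a),cy+(r+t)*np.sin(a),z)) for t in rs],np.float32)
            p=cv2.remap(g,q[:,:1],q[:,1:],cv2.INTER_LINEAR)[:,0]
            d=np.gradient(p)*sign;k=d.argmax();dr.append(rs[k])
        dr=np.array(dr);M=np.c_[np.cos(angs),np.sin(angs),np.ones(len(angs))]
        ok=np.abs(dr-np.median(dr))<.004
        for _ in range(3):
            s=np.linalg.lstsq(M[ok],dr[ok],rcond=None)[0];e=dr-M@s;ok=np.abs(e)<max(.001,2*np.std(e[ok]))
        cx+=s[0];cy+=s[1]
    print(c,'ring',round(cx,4),round(cy,4),'dr',round(s[2],4),'rms',np.std(e[ok]).round(4),ok.sum(),len(angs));return cx,cy
E
python3 - <<'E'
from h import *
t=cv2.imread('pics/top0.png');s=cv2.imread('pics/side0.png')
R=np.radians
ringfit(t,'top',.492,.347,.086,.116,R(np.arange(-20,260,4)))
ringfit(s,'side',.492,.347,.086,.116,R(np.arange(-90,30,4)))
ringfit(s,'side',.492,.347,.086,.116,R(np.arange(-160,30,4)))
# strainer flange, collector rim
ringfit(t,'top',.586,-.128,.077,.018,R(np.arange(0,360,4)))
ringfit(s,'side',.586,-.128,.077,.018,R(np.arange(0,360,4)))
ringfit(t,'top',.441,-.372,.075,.045,R(np.arange(0,360,4)))
ringfit(s,'side',.441,-.372,.075,.045,R(np.arange(0,360,4)))
ringfit(t,'top',.582,.137,.038,.006,R(np.arange(0,360,4)))
ringfit(s,'side',.582,.137,.038,.006,R(np.arange(0,360,4)))
def crop(im,u,v,h,n=380):
    return cv2.resize(im[v-h:v+h,u-h:u+h],(n,290),interpolation=cv2.INTER_CUBIC)
a=np.hstack([crop(t,467,205,35),crop(s,345,368,32)])
b=np.hstack([crop(t,379,154,32),crop(s,380,272,32)])
cv2.imwrite('pics/crop2.png',np.vstack([a,b]))
E
```

```text
Traceback (most recent call last):
  File "h.py", line 32, in ringfit
    q=np.array([px(c,(cx+(r+t)*np.cos(a),cy+(r+t)*np.sin(a),z)) for t in rs],np.float32)
                ~~^^^^^^^^^^^^^^^^^^^^^^^^^^^^^^^^^^^^^^^^^^^^^
  File "h.py", line 11, in px
    d=camera_params(c);R=cv2.Rodrigues(np.array(d['rvec'],float))[0]
ValueError: time passes only in moves, steps and waits
```

Too many parameter calls, so I'll cache them.

```bash
sed -i 's/^import numpy as np, cv2/import numpy as np, cv2, functools/; s/^def snap/_cp=camera_params\ncamera_params=functools.lru_cache(None)(lambda n:_cp(n))\ndef snap/' h.py
cat > f.py <<'E'
from h import *
t=cv2.imread('pics/top0.png');s=cv2.imread('pics/side0.png')
R=np.radians
ringfit(t,'top',.492,.347,.086,.116,R(np.arange(-20,260,4)))
ringfit(s,'side',.492,.347,.086,.116,R(np.arange(-90,30,4)))
ringfit(s,'side',.492,.347,.086,.116,R(np.arange(-160,30,4)))
# strainer flange, collector rim
ringfit(t,'top',.586,-.128,.077,.018,R(np.arange(0,360,4)))
ringfit(s,'side',.586,-.128,.077,.018,R(np.arange(0,360,4)))
ringfit(t,'top',.441,-.372,.075,.045,R(np.arange(0,360,4)))
ringfit(s,'side',.441,-.372,.075,.045,R(np.arange(0,360,4)))
ringfit(t,'top',.582,.137,.038,.006,R(np.arange(0,360,4)))
ringfit(s,'side',.582,.137,.038,.006,R(np.arange(0,360,4)))
def crop(im,u,v,h,n=380):
    return cv2.resize(im[v-h:v+h,u-h:u+h],(n,290),interpolation=cv2.INTER_CUBIC)
a=np.hstack([crop(t,467,205,35),crop(s,345,368,32)])
b=np.hstack([crop(t,379,154,32),crop(s,380,272,32)])
cv2.imwrite('pics/crop2.png',np.vstack([a,b]))
print(readout.get_obs()['time_s'])
E
python3 f.py
```

```text
top ring 0.4902 0.35 dr 0.001 rms 0.0005 54 70
side ring 0.4877 0.3547 dr 0.005 rms 0.0008 27 30
side ring 0.4867 0.3555 dr 0.006 rms 0.0013 45 48
top ring 0.5855 -0.1279 dr 0.0005 rms 0.0005 82 90
side ring 0.586 -0.1253 dr 0.0004 rms 0.0005 79 90
top ring 0.4429 -0.3759 dr 0.0013 rms 0.0006 72 90
side ring 0.4426 -0.3735 dr 0.0005 rms 0.0004 54 90
top ring 0.5822 0.1386 dr -0.0004 rms 0.0007 82 90
side ring 0.5821 0.1386 dr -0.0001 rms 0.001 64 90
1.0
```

View pics/crop2.png

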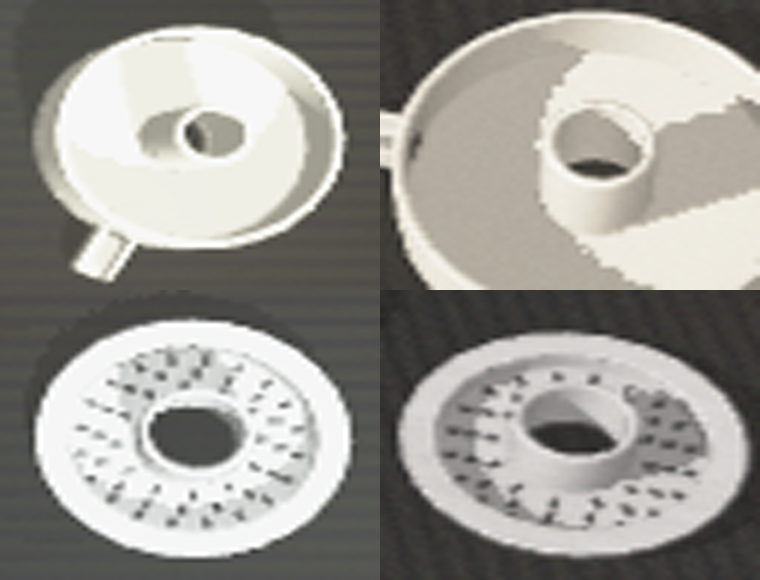

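```bash
cat > f.py <<'E'
from h import *
t=cv2.imread('pics/top0.png');s=cv2.imread('pics/side0.png')
R=np.radians
for sp in(.004,.006): 
  ringfit(s,'side',.490,.348,.086,.116,R(np.arange(-10,190,4)),sp)
  ringfit(s,'side',.490,.348,.086,.116,R(np.r_[-30:60:4,120:200:4]),sp)
  ringfit(t,'top',.490,.348,.086,.116,R(np.arange(30,230,4)),sp)
  ringfit(t,'top',.44,-.373,.075,.045,R(np.arange(-130,100,4)),sp)
  # strainer hub top, chimney bore (dark inside -> bright)
  ringfit(t,'top',.587,-.127,.0235,.036,R(np.arange(0,360,6)),sp,1)
  ringfit(s,'side',.587,-.127,.0235,.036,R(np.arange(0,360,6)),sp,1)
  ringfit(t,'top',.44,-.372,.017,.066,R(np.arange(0,360,6)),sp,1)
  ringfit(s,'side',.44,-.372,.017,.066,R(np.arange(0,360,6)),sp,1)
print(px('top',(.492,.347,.194)),px('side',(.492,.347,.194)))
def crop(im,u,v,h,w):
    return cv2.resize(im[v-h:v+h,u-w:u+w],(380,380*h//w),interpolation=cv2.INTER_CUBIC)
a=np.hstack([crop(t,199,181,20,20),crop(s,312,130,20,20)])
cv2.imwrite('pics/crop3.png',a)
E
python3 f.py
```

```text
side ring 0.4912 0.3543 dr 0.001 rms 0.0007 43 50
side ring 0.4912 0.3528 dr 0.0017 rms 0.001 41 43
top ring 0.4908 0.3464 dr 0.0032 rms 0.0004 44 50
top ring 0.4426 -0.376 dr 0.001 rms 0.0006 54 58
top ring 0.5835 -0.1277 dr -0.0021 rms 0.0013 59 60
side ring 0.5848 -0.1253 dr -0.0011 rms 0.001 56 60
top ring 0.4424 -0.3759 dr -0.0021 rms 0.0005 53 60
side ring 0.4409 -0.3739 dr -0.0018 rms 0.0013 60 60
side ring 0.4915 0.3549 dr 0.0012 rms 0.0009 43 50
side ring 0.4915 0.3529 dr 0.0015 rms 0.0008 39 43
top ring 0.4906 0.3465 dr 0.0034 rms 0.0012 49 50
top ring 0.4427 -0.376 dr 0.0011 rms 0.0006 52 58
top ring 0.583 -0.1276 dr -0.0024 rms 0.0017 59 60
side ring 0.5849 -0.1252 dr -0.0011 rms 0.0008 48 60
top ring 0.4424 -0.3762 dr -0.002 rms 0.0006 59 60
side ring 0.4409 -0.3738 dr -0.0018 rms 0.0013 60 60
[196.64476766 177.52074244] [312.01467151 119.28342235]
```

View pics/crop3.png

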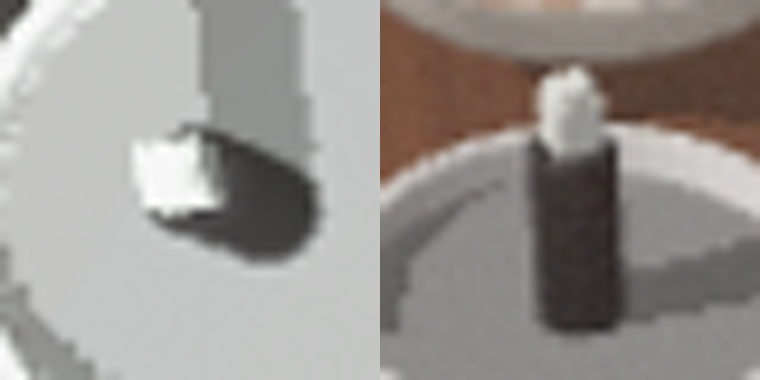

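```bash
cat > f.py <<'E'
from h import *
def T(c,x,y,z,off):
    u=off[0]+x/9.5-.5;v=off[1]+y/9.5-.5
    print(c,x,y,z,ray(c,u,v,z).round(4))
T('top',268,214,.1,(179,161))
T('top',320,214,.1,(179,161));T('top',268,264,.1,(179,161)) # right / bottom edges of foot
T('top',133,178,.194,(179,161));T('top',133,178,.18,(179,161))
T('top',170,215,.18,(179,161))
T('side',202,332,.1,(292,110))
T('side',193,152,.17,(292,110))
T('side',193,70,.194,(292,110))
for x,y in((.49,.347),(.49,.350),(.492,.347)):
  print(x,y,[((px(c,(x,y,z))-o+.5)*9.5).round(0) for c,o in(('top',np.array([179,161])),('side',np.array([292,110]))) for z in(.1,.17,.194)])
E
python3 f.py
```

```text
top 268 214 0.1 [0.4897 0.3497 0.1   ]
top 320 214 0.1 [0.4897 0.3347 0.1   ]
top 268 264 0.1 [0.4754 0.3493 0.1   ]
top 133 178 0.194 [0.4877 0.3573 0.194 ]
top 133 178 0.18 [0.4896 0.3621 0.18  ]
top 170 215 0.18 [0.4797 0.3518 0.18  ]
side 202 332 0.1 [0.49   0.3425 0.1   ]
side 193 152 0.17 [0.4907 0.3485 0.17  ]
side 193 70 0.194 [0.4936 0.3598 0.194 ]
0.49 0.347 [array([277., 213.]), array([201., 181.]), array([172., 169.]), array([200., 324.]), array([192., 155.]), array([189.,  94.])]
0.49 0.35 [array([267., 213.]), array([190., 181.]), array([161., 169.]), array([198., 319.]), array([190., 150.]), array([187.,  88.])]
0.492 0.347 [array([278., 206.]), array([201., 174.]), array([172., 162.]), array([206., 323.]), array([198., 154.]), array([195.,  93.])]
```

```bash
cat > f.py <<'E'
from h import *
t=cv2.imread('pics/top0.png');s=cv2.imread('pics/side0.png')
def ov(im,c,u,v,h,yaw,cx,cy,k=8):
    yaw=np.radians(yaw)
    im=cv2.resize(im[v-h:v+h,u-h:u+h],None,fx=k,fy=k,interpolation=cv2.INTER_CUBIC)
    def ln(P,col):
        q=[((px(c,p)-[u-h,v-h]+.5)*k-.5).round().astype(int) for p in P];cv2.polylines(im,[np.array(q)],False,col,1)
    R=np.array([[np.cos(yaw),-np.sin(yaw)],[np.sin(yaw),np.cos(yaw)]])
    W=lambda a,b,z:(*(R@[a,b]+[cx,cy]),z)
    for sg in(-1,1):
        xi=-np.sqrt(.0795**2-.02**2);xo=-np.sqrt(.086**2-.02**2);y=.02*sg
        ln([W(xi,y,.1),W(xo,y,.1),W(xo,y,.116),W(xi,y,.116),W(xi,y,.1)],(0,0,255))
    for z in(.17,.19):
        ln([W(a,b,z) for a,b in((-.008,-.008),(.008,-.008),(.008,.008),(-.008,.008),(-.008,-.008))],(255,0,0))
    return im
A=[ov(t,'top',205,193,24,y,.490,.350) for y in(8,13)]
B=[ov(s,'side',300,143,24,y,.491,.3535) for y in(8,13)]
cv2.imwrite('pics/ov2.png',cv2.resize(np.vstack([np.hstack(A),np.hstack(B)]),(600,600)))
E
python3 f.py
```

```text
(no output)
```

View pics/ov2.png

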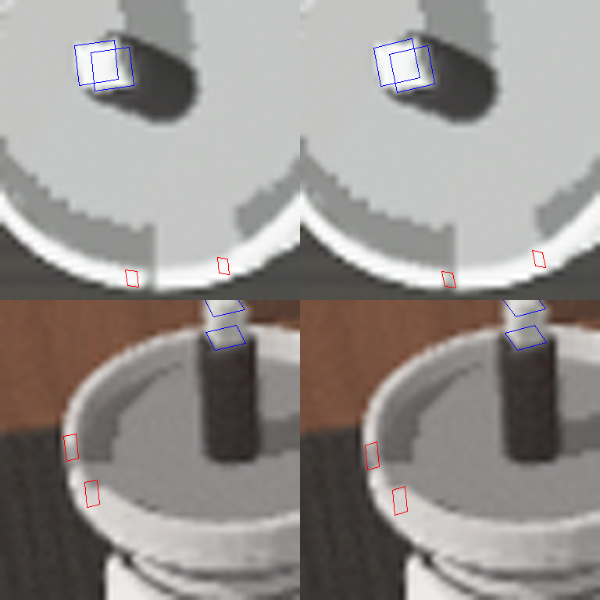

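```bash
cat >> h.py <<'E'
from scipy.spatial.transform import Rotation as Ro
def tool():
    o=readout.get_obs();M=Ro.from_euler('xyz',o['tool_rot'],degrees=True).as_matrix()
    j=np.degrees(np.arctan2(M[1,1],M[0,1]))
    print('t',round(o['time_s'],3),'tcp',o['tool_pos'].round(4),'xax',M[:,0].round(3),'jaw',round(j,1),'w',round(o['grip_width'],4),'F',o['force'].round(1),'q',o['qpos'].round(0));return o,j
E
python3 - <<'E'
from h import *
tool()
C=np.array([.4427,-.376])
for x,y in((90,272),(72,262),(110,283)):
    P=ray('top',432+x/5.43-.5,170+y/4.14-.5,.012);d=P[:2]-C;print(P,np.hypot(*d),np.degrees(np.arctan2(d[1],d[0])))
E
```

```text
t 1.0 tcp [0.25   0.6    0.2226] xax [ 0.  0. -1.] jaw 67.4 w 0.0869 F [ 0.1 -0.3  0.2] q [-67.  18.  -4.  83.   1.  79.  -3.]
[ 0.3505134  -0.32583046  0.012     ] 0.10495404298459544 151.44420500805586
[ 0.35744735 -0.31635225  0.012     ] 0.10404742694731998 145.02111025640198
[ 0.34288809 -0.33636428  0.012     ] 0.10739370100805455 158.34176864242772
```

```bash
python3 -m pendant '{"xyz":[[0.0375,-0.044,0.01],[0.0375,-0.044,0.01],[0.0375,-0.044,0.01],[0.0375,-0.044,0.01],[0.0375,-0.044,0.01],[0.0375,-0.044,0.01],[0.0375,-0.044,0.01],[0.0375,-0.044,0.01],[0,-0.05,0],[0,-0.05,0]],"turn":[-0.16,-0.16,-0.16,-0.16,-0.16,-0.16,-0.16,-0.16,-0.16,-0.16]}' 1 15; python3 -c "
from h import *
tool()"
```

```text
time_s: 2.25
tool_pos: [0.5541, 0.1369, 0.3051]
tool_rot: [145.1, 89.6, 28.4]
force: [0.1, -0.1, 0.2]
grip_width: 0.0867
t 2.25 tcp [0.5541 0.1369 0.3051] xax [ 0.006  0.003 -1.   ] jaw -26.7 w 0.0867 F [ 0.1 -0.1  0.2] q [-39.   7.  25.  88.  -3.  85. -41.]
```

```bash
python3 -m pendant '{"xyz":[[0,-0.06,0],[0,-0.06,0],[0,-0.06,-0.01],[-0.01,-0.06,-0.02],[-0.02,-0.055,-0.03],[-0.02,-0.055,-0.03],[-0.02,-0.055,-0.03],[-0.02,-0.055,-0.03],[-0.02,-0.04,-0.03],[0,0,0]],"turn":[0,0,0,0,0,0,0,0,0,0]}'; python3 -c "
from h import *
tool()"
```

```text
time_s: 3.5
tool_pos: [0.4444, -0.3628, 0.1334]
tool_rot: [125.2, 89.0, 8.1]
force: [0.8, 0.5, 0.1]
grip_width: 0.0873
t 3.5 tcp [ 0.4444 -0.3628  0.1334] xax [ 0.017  0.002 -1.   ] jaw -27.1 w 0.0873 F [0.8 0.5 0.1] q [ -3.  15.  46. 103. -13.  66.  20.]
```

```bash
cat > f.py <<'E'
from h import *
import sys
def mark(c,pts,fn,u,v,h,w,k):
    im=snap(c)[:,:,::-1].copy()
    u=int(np.clip(u,w,640-w));v=int(np.clip(v,h,400-h))
    b=cv2.resize(im[v-h:v+h,u-w:u+w],None,fx=k,fy=k,interpolation=cv2.INTER_CUBIC)
    for P in pts:
        q=((px(c,P)-[u-w,v-h]+.5)*k-.5).round().astype(int);cv2.drawMarker(b,tuple(int(i) for i in q),(0,0,255),0,10,1)
    return b
if __name__=='__main__':
    o,_=tool();P=o['tool_pos']
    a=[]
    for c in('top','side'):
        u,v=px(c,P).astype(int);a.append(mark(c,[P],'',u,v,40,40,4.7))
    cv2.imwrite('pics/'+sys.argv[1],np.hstack(a))
E
python3 f.py hov1.png
```

```text
t 3.5 tcp [ 0.4444 -0.3628  0.1334] xax [ 0.017  0.002 -1.   ] jaw -27.1 w 0.0873 F [0.8 0.5 0.1] q [ -3.  15.  46. 103. -13.  66.  20.]
```

View pics/hov1.png

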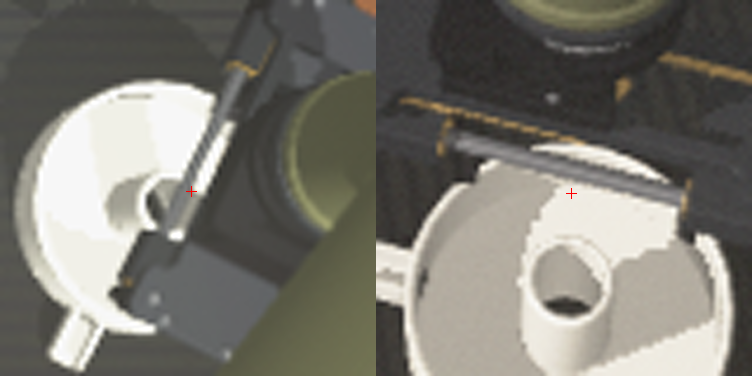

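```bash
python3 -m pendant '{"xyz":[[-0.0025,-0.012,0],[0,0,-0.03],[0,0,-0.03],[0,0,-0.02],[0,0,0]],"turn":[0,0,0,0,0]}'; python3 -c "
from h import *
tool()"
```

```text
time_s: 4.22
tool_pos: [0.4538, -0.3705, 0.0578]
tool_rot: [117.1, 88.2, 1.0]
force: [-0.0, 0.2, 0.2]
grip_width: 0.0871
t 4.225 tcp [ 0.4538 -0.3705  0.0578] xax [ 0.031  0.001 -1.   ] jaw -26.1 w 0.0871 F [-0.   0.2  0.2] q [  1.  22.  43. 106. -19.  58.  26.]
```

```bash
python3 -m pendant '{"xyz":[[-0.012,-0.0045,0],[0,0,0],[0,0,0]],"turn":[0,0,0]}'; python3 -c "
from h import *
o,_=tool();print(o['qpos'],o['effort'])"
```

```text
time_s: 4.6
tool_pos: [0.4424, -0.3767, 0.0607]
tool_rot: [113.5, 88.0, -2.6]
force: [0.9, -0.0, -0.1]
grip_width: 0.0871
t 4.6 tcp [ 0.4424 -0.3767  0.0607] xax [ 0.035 -0.002 -0.999] jaw -26.1 w 0.0871 F [ 0.9 -0.  -0.1] q [  1.  21.  44. 106. -18.  58.  27.]
[  1.44486836  20.72109899  43.94353403 106.34481371 -18.35581242
  58.19662862  26.91609479] [ 1.98324155e-01 -3.69073284e+01  7.92810023e+00 -2.63132858e+01
 -1.26368548e-01 -4.02405113e-02  1.03084432e-03]
```

```bash
python3 -m pendant '{"xyz":[[0,0,0],[0,0,0]],"turn":[0,0]}'; python3 -c "
from h import *
tool()"; python3 -m pendant '{"xyz":[[0,0,0.02],[0,0,0.02]],"turn":[0,0]}'; python3 -c "
from h import *
tool()"
```

```text
time_s: 4.85
tool_pos: [0.443, -0.3769, 0.0615]
tool_rot: [112.8, 87.9, -3.3]
force: [0.0, -1.2, -0.0]
grip_width: 0.0874
t 4.85 tcp [ 0.443  -0.3769  0.0615] xax [ 0.037 -0.002 -0.999] jaw -26.1 w 0.0874 F [ 0.  -1.2 -0. ] q [  1.  21.  44. 106. -18.  58.  27.]
time_s: 5.1
tool_pos: [0.4422, -0.3763, 0.1025]
tool_rot: [114.3, 88.1, -1.8]
force: [0.2, 0.3, 0.2]
grip_width: 0.0871
t 5.1 tcp [ 0.4422 -0.3763  0.1025] xax [ 0.034 -0.001 -0.999] jaw -26.1 w 0.0871 F [0.2 0.3 0.2] q [ -0.  18.  45. 104. -16.  63.  25.]
```

```bash
python3 -m pendant '{"xyz":[[0,0,0],[0,0,0],[0,0,0],[0,0,0],[0,0,0],[0,0,0],[0,0,0],[0,0,0]],"turn":[0,0,0,0,0,0,0,0]}'; python3 -c "
from h import *
tool()"
```

```text
time_s: 6.1
tool_pos: [0.4427, -0.3765, 0.1035]
tool_rot: [113.2, 88.0, -2.8]
force: [-0.6, -0.2, 0.0]
grip_width: 0.0869
t 6.1 tcp [ 0.4427 -0.3765  0.1035] xax [ 0.035 -0.002 -0.999] jaw -26.1 w 0.0869 F [-0.6 -0.2  0. ] q [ -0.  18.  45. 104. -16.  63.  25.]
```

```bash
python3 -m pendant '{"xyz":[[0,0,0.04],[0,0,0.04],[0,0,0.04],[0,0,0.03],[0,0,0],[0,0,0],[0,0,0]],"turn":[0,0,0,-0.17,-0.17,-0.17,-0.17]}'; python3 -c "
from h import *
tool()";  python3 -m pendant '{"xyz":[[0,0,0],[0,0,0],[0,0,0],[0,0,0]],"turn":[-0.17,-0.17,-0.1,0]}'; python3 -c "
from h import *
tool()"
```

```text
time_s: 6.98
tool_pos: [0.4415, -0.3765, 0.2587]
tool_rot: [118.7, 87.9, -37.6]
force: [0.4, 0.4, -0.4]
grip_width: 0.087
t 6.975 tcp [ 0.4415 -0.3765  0.2587] xax [ 0.029 -0.022 -0.999] jaw -66.3 w 0.087 F [ 0.4  0.4 -0.4] q [ -9.  10.  52.  94.  -8.  78. -21.]
time_s: 7.48
tool_pos: [0.4415, -0.3764, 0.259]
tool_rot: [119.9, 87.9, -62.5]
force: [0.4, -0.1, -0.3]
grip_width: 0.0871
t 7.475 tcp [ 0.4415 -0.3764  0.259 ] xax [ 0.017 -0.033 -0.999] jaw -92.4 w 0.0871 F [ 0.4 -0.1 -0.3] q [-12.  10.  56.  94.  -8.  79. -47.]
```

```bash
python3 -m pendant '{"xyz":[[0,0,-0.04],[0,0,-0.04],[0,0,-0.04],[0,0,0]],"turn":[0,0,0,0]}'; python3 -c "
from h import *
tool()"
```

```text
time_s: 7.98
tool_pos: [0.442, -0.3765, 0.1371]
tool_rot: [123.1, 87.8, -58.7]
force: [0.2, -0.4, 0.3]
grip_width: 0.0873
t 7.975 tcp [ 0.442  -0.3765  0.1371] xax [ 0.02  -0.033 -0.999] jaw -91.9 w 0.0873 F [ 0.2 -0.4  0.3] q [ -8.  16.  53. 103. -14.  65. -43.]
```

```bash
python3 -m pendant '{"xyz":[[0,0.001,-0.035],[0,0,-0.035],[0,0,-0.02],[0,0,0]],"turn":[0,0,0,0]}';python3 f.py hov2.png
```

```text
time_s: 8.48
tool_pos: [0.4468, -0.3788, 0.0522]
tool_rot: [129.5, 87.2, -52.1]
force: [0.2, -0.5, 0.2]
grip_width: 0.0869
t 8.475 tcp [ 0.4468 -0.3788  0.0522] xax [ 0.03  -0.038 -0.999] jaw -91.6 w 0.0869 F [ 0.2 -0.5  0.2] q [ -4.  23.  50. 107. -20.  56. -38.]
```

View pics/hov2.png

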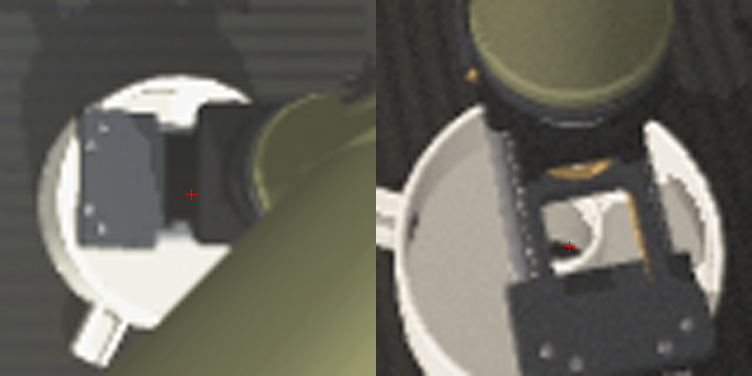

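```bash
python3 -m pendant '{"xyz":[[-0.005,0.003,-0.004],[0,0,-0.004],[0,0,-0.004],[0,0,0]],"turn":[0,0,0,0]}';python3 -c "
from h import *
tool()"
```

```text
time_s: 9.07
tool_pos: [0.4441, -0.3775, 0.0439]
tool_rot: [133.4, 86.8, -48.2]
force: [0.2, -0.5, 0.3]
grip_width: 0.087
t 9.075 tcp [ 0.4441 -0.3775  0.0439] xax [ 0.037 -0.042 -0.998] jaw -91.6 w 0.087 F [ 0.2 -0.5  0.3] q [ -4.  23.  50. 108. -21.  55. -37.]
```

```bash
python3 -m pendant '{"xyz":[[0,0,0.06],[0,0,0.05],[0,0,0],[0,0,0],[0,0,0],[0,0,0],[0,0,0],[0,0,0],[0,0,0],[0,0,0]],"turn":[0,0.18,0.18,0.18,0.18,0.18,0.18,0.18,0.18,0.18]}';python3 -c "
from h import *
tool()"
```

```text
time_s: 10.32
tool_pos: [0.444, -0.3778, 0.158]
tool_rot: [127.7, 86.7, 42.0]
force: [-0.1, -0.7, -0.1]
grip_width: 0.0874
t 10.325 tcp [ 0.444  -0.3778  0.158 ] xax [ 0.043  0.039 -0.998] jaw 4.2 w 0.0874 F [-0.1 -0.7 -0.1] q [  6.  14.  39.  99. -13.  70.  53.]
```

```bash
python3 -m pendant '{"xyz":[[0,0,0],[0,0,0],[0,0,0],[0,0,0],[0,0,0],[0,0,0],[0,0,0],[0,0,0],[0,0,0]],"turn":[0.18,0.18,0.18,0.18,0.18,0.18,0.18,0.18,0]}';python3 -c "
from h import *
tool()"
```

```text
time_s: 11.45
tool_pos: [0.4432, -0.3792, 0.1573]
tool_rot: [128.9, 86.7, 128.3]
force: [-0.2, -0.2, -0.9]
grip_width: 0.0873
t 11.45 tcp [ 0.4432 -0.3792  0.1573] xax [-0.036  0.045 -0.998] jaw 89.3 w 0.0873 F [-0.2 -0.2 -0.9] q [ 15.  16.  28.  96.  -8.  73. 134.]
```

```bash
python3 -m pendant '{"xyz":[[-0.001,0.003,-0.045],[-0.001,0.003,-0.045],[-0.002,0.002,-0.025]],"turn":[0,0,0]}';python3 -c "
from h import *
tool()"
```

```text
time_s: 11.82
tool_pos: [0.4409, -0.3731, 0.0424]
tool_rot: [126.6, 87.1, 125.3]
force: [-0.1, -0.2, -0.3]
grip_width: 0.087
t 11.825 tcp [ 0.4409 -0.3731  0.0424] xax [-0.029  0.041 -0.999] jaw 88.6 w 0.087 F [-0.1 -0.2 -0.3] q [ 16.  22.  26. 103. -12.  60. 136.]
```

```bash
python3 -m pendant '{"xyz":[[0,-0.001,-0.004],[0,0,-0.001],[0,0,-0.001],[0,0,-0.001],[0,0,-0.001],[0,0,-0.001],[0,0,-0.001],[0,0,-0.001]],"turn":[0,0,0,0,0,0,0,0]}';python3 -c "
from h import *
tool()"
```

```text
time_s: 12.82
tool_pos: [0.442, -0.3757, 0.0334]
tool_rot: [125.5, 87.3, 123.8]
force: [0.1, 0.6, -1.4]
grip_width: 0.087
t 12.825 tcp [ 0.442  -0.3757  0.0334] xax [-0.026  0.039 -0.999] jaw 88.2 w 0.087 F [ 0.1  0.6 -1.4] q [ 17.  23.  26. 103. -12.  59. 136.]
```

```bash
python3 -m pendant '{"xyz":[[0,0,0.001],[0,0,0],[0,0,0],[0,0,0],[0,0,0]],"turn":[0,0,0,0,0]}' 0 15;python3 -c "
from h import *
tool()"
```

```text
time_s: 13.45
tool_pos: [0.4419, -0.3755, 0.0343]
tool_rot: [125.6, 87.3, 123.9]
force: [-0.6, 0.1, -1.0]
grip_width: 0.0447
t 13.45 tcp [ 0.4419 -0.3755  0.0343] xax [-0.027  0.04  -0.999] jaw 88.2 w 0.0447 F [-0.6  0.1 -1. ] q [ 17.  23.  26. 103. -12.  60. 136.]
```

```bash
python3 -m pendant '{"xyz":[[0,0,0],[0,0,0.03],[0,0,0.05],[0,0,0]],"turn":[0,0,0,0]}';python3 f.py g1.png
```

```text
time_s: 13.95
tool_pos: [0.4407, -0.3745, 0.1146]
tool_rot: [127.7, 87.1, 126.0]
force: [0.1, -0.6, -2.1]
grip_width: 0.042
t 13.95 tcp [ 0.4407 -0.3745  0.1146] xax [-0.03   0.041 -0.999] jaw 88.2 w 0.042 F [ 0.1 -0.6 -2.1] q [ 15.  17.  27. 100.  -9.  68. 134.]
```

View pics/g1.png

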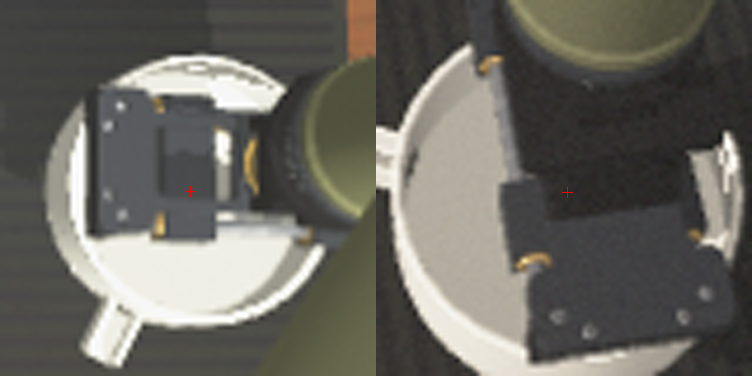

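```bash
python3 -m pendant '{"xyz":[[0.01,0.02,0.04],[0.02,0.04,0.04],[0.03,0.04,0.035],[0.03,0.045,0.03],[0.03,0.05,0.02],[0.01,0.06,0],[0,0.06,0],[0,0.06,0],[0,0.06,0],[-0.01,0.06,0]],"turn":[0,0,0,0,0,0.148,0.148,0.148,0.148,0.148]}';python3 -c "
from h import *
tool()"
```

```text
time_s: 15.3
tool_pos: [0.5502, 0.1343, 0.2582]
tool_rot: [142.6, 85.0, -176.3]
force: [0.6, 1.0, -2.2]
grip_width: 0.0418
t 15.3 tcp [0.5502 0.1343 0.2582] xax [-0.087 -0.006 -0.996] jaw 131.1 w 0.0418 F [ 0.6  1.  -2.2] q [-19.  11.   4.  88.  -2.  86. 116.]
```

```bash
python3 -m pendant '{"xyz":[[0,-0.06,0.01],[0,-0.06,0.01],[0,-0.06,0],[0,-0.06,0],[0,-0.06,0],[0,-0.06,0],[0,-0.06,0],[-0.01,-0.06,0],[-0.01,-0.03,0],[0,0,0]],"turn":[0,0,0,0,0,0,0,0,0,0]}';python3 -c "
from h import *
tool()"
```

```text
time_s: 16.55
tool_pos: [0.5231, -0.3113, 0.2491]
tool_rot: [137.4, 82.1, -179.8]
force: [-0.5, 0.0, -2.3]
grip_width: 0.0416
t 16.55 tcp [ 0.5231 -0.3113  0.2491] xax [-0.137 -0.    -0.991] jaw 132.5 w 0.0416 F [-0.5  0.  -2.3] q [ 42.  19. -21.  80.  10.  89. 154.]
```

```bash
python3 -m pendant '{"xyz":[[0,0,0.003],[0,0,0.003],[0,0,0],[0,0,0],[0,0,0],[0,0,0],[0,0,0],[0,0,0],[0,0,0],[0,0,0]],"turn":[-0.18,-0.18,-0.18,-0.18,-0.18,-0.18,-0.18,-0.18,-0.18,-0.18]}';python3 -c "
from h import *
tool()"
```

```text
time_s: 17.8
tool_pos: [0.524, -0.2941, 0.2358]
tool_rot: [139.4, 80.6, 76.6]
force: [-0.7, -0.0, -1.5]
grip_width: 0.0415
t 17.8 tcp [ 0.524  -0.2941  0.2358] xax [ 0.038  0.159 -0.986] jaw 26.8 w 0.0415 F [-0.7 -0.  -1.5] q [38. 15. -7. 87. -7. 81. 60.]
```

```bash
python3 -m pendant '{"xyz":[[0,0,0],[0,0,0],[0,0,0],[0,0,0],[0,0,0],[0,0,0],[0,0,0],[0,0,0]],"turn":[-0.18,-0.18,-0.18,-0.18,-0.18,-0.18,-0.18,-0.08]}';python3 -c "
from h import *
tool()"
```

```text
time_s: 18.8
tool_pos: [0.5227, -0.2782, 0.2215]
tool_rot: [147.6, 80.8, 6.1]
force: [-0.1, -0.1, -1.5]
grip_width: 0.0415
t 18.8 tcp [ 0.5227 -0.2782  0.2215] xax [ 0.159  0.017 -0.987] jaw -51.8 w 0.0415 F [-0.1 -0.1 -1.5] q [ 30.   6.  -2.  99.  -5.  68. -21.]
```

```bash
python3 -m pendant '{"xyz":[[0,0.03,0.02],[0,0.055,0.02],[0,0.055,0.02],[0,0.06,0.01],[0,0.06,0.01],[0,0.06,0]],"turn":[0,0,0,0,0,0]}';python3 -c "
from h import *
tool()"
```

```text
time_s: 19.55
tool_pos: [0.5169, 0.0526, 0.2932]
tool_rot: [152.6, 81.5, 11.1]
force: [1.1, -0.5, -1.5]
grip_width: 0.0417
t 19.55 tcp [0.5169 0.0526 0.2932] xax [ 0.145  0.028 -0.989] jaw -51.8 w 0.0417 F [ 1.1 -0.5 -1.5] q [ 14.  -5. -20. 101.  -2.  75. -58.]
```

```bash
python3 -m pendant '{"xyz":[[-0.04,0,0],[-0.04,0,0],[0,0,0]],"turn":[0,0,0]}';python3 -c "
from h import *
tool()"
```

```text
time_s: 19.92
tool_pos: [0.431, 0.0642, 0.2887]
tool_rot: [155.8, 81.9, 15.3]
force: [0.3, -0.1, -1.5]
grip_width: 0.0413
t 19.925 tcp [0.431  0.0642 0.2887] xax [ 0.136  0.037 -0.99 ] jaw -50.7 w 0.0413 F [ 0.3 -0.1 -1.5] q [ 13. -16. -20. 110.  -7.  77. -56.]
```

```bash
python3 -m pendant '{"xyz":[[-0.02,0,0],[-0.02,0,0]],"turn":[0,0]}';python3 -c "
from h import *
o,_=tool();print(o['qpos'])"
```

```text
time_s: 20.18
tool_pos: [0.4116, 0.0657, 0.2858]
tool_rot: [157.3, 83.0, 16.6]
force: [0.4, 0.2, -2.2]
grip_width: 0.0416
t 20.175 tcp [0.4116 0.0657 0.2858] xax [ 0.118  0.035 -0.992] jaw -50.8 w 0.0416 F [ 0.4  0.2 -2.2] q [ -3. -17.  -7. 112.  -3.  78. -60.]
[ -3.45049533 -17.20963416  -6.87681971 112.12952772  -2.88913121
  77.97254669 -60.39079395]
```

```bash
python3 -m pendant '{"xyz":[[-0.03,0,0],[-0.03,0,0]],"turn":[0,0]}';python3 -c "
from h import *
o,_=tool();print(o['qpos'])"
```

```text
time_s: 20.42
tool_pos: [0.3864, 0.074, 0.2602]
tool_rot: [179.0, 86.3, 38.5]
force: [-0.6, 1.6, -2.3]
grip_width: 0.0419
t 20.425 tcp [0.3864 0.074  0.2602] xax [ 0.05   0.04  -0.998] jaw -50.5 w 0.0419 F [-0.6  1.6 -2.3] q [-16. -17.   2. 115.  -1.  79. -64.]
[-16.32366683 -17.13929334   2.45647096 114.77269249  -0.81323835
  79.02399565 -64.28611473]
```

```bash
python3 -m pendant '{"xyz":[[-0.025,-0.01,0]],"turn":[0]}';python3 -c "
from h import *
o,_=tool();print(o['qpos'])"
```

```text
time_s: 20.55
tool_pos: [0.375, 0.0682, 0.252]
tool_rot: [-160.5, 87.3, 59.3]
force: [-0.4, 0.7, -1.0]
grip_width: 0.0419
t 20.55 tcp [0.375  0.0682 0.252 ] xax [ 0.024  0.04  -0.999] jaw -50.2 w 0.0419 F [-0.4  0.7 -1. ] q [-11. -17.  -1. 116.  -2.  80. -62.]
[-10.99702174 -17.144802    -1.13032794 115.68660847  -2.33726713
  79.64445744 -61.87812527]
```

```bash
python3 -m pendant '{"xyz":[[0.05,0,0.02],[0.05,0,0.01],[0.05,0,0.01],[0,0,0],[0,0,0],[0,0,0],[0,0,0],[0,0,0],[0,0,0],[0,0,0]],"turn":[0,0.18,0.18,0.18,0.18,0.18,0.18,0.18,0.18,0.18]}';python3 -c "
from h import *
o,_=tool()"
```

```text
time_s: 21.8
tool_pos: [0.5259, 0.0636, 0.2767]
tool_rot: [-144.5, 86.4, 170.6]
force: [0.1, 0.7, -1.7]
grip_width: 0.0418
t 21.8 tcp [0.5259 0.0636 0.2767] xax [-0.063  0.01  -0.998] jaw 45.2 w 0.0418 F [ 0.1  0.7 -1.7] q [-10.   5.   1.  93.  -1.  86.  36.]
```

```bash
python3 -m pendant '{"xyz":[[0,0.036,0],[0,0.036,0],[0,0.036,0],[-0.006,0.036,0],[-0.006,0.036,0],[-0.008,0.036,0],[-0.008,0.036,0],[-0.008,0.03,0],[0,0,0]],"turn":[0.183,0.183,0.183,0.183,0.183,0.183,0.183,0.183,0]}';python3 f.py j1.png
```

```text
time_s: 22.92
tool_pos: [0.4882, 0.3485, 0.2645]
tool_rot: [-167.7, 85.8, -126.7]
force: [0.0, -0.9, -1.7]
grip_width: 0.0417
t 22.925 tcp [0.4882 0.3485 0.2645] xax [-0.044 -0.059 -0.997] jaw 131.1 w 0.0417 F [ 0.  -0.9 -1.7] q [-25.  15. -17.  83.   5.  87.  89.]
```

View pics/j1.png

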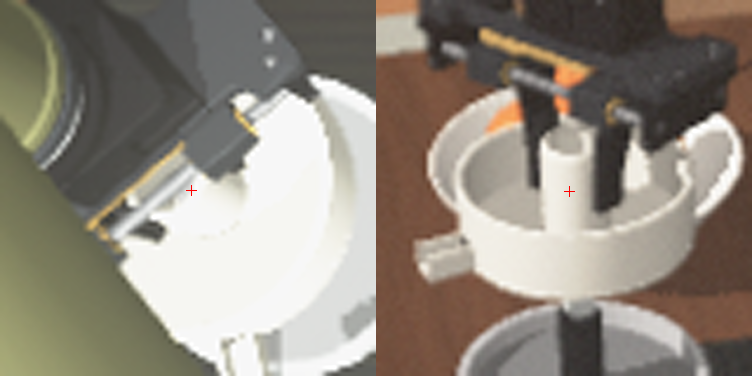

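```bash
python3 - <<'E'
from h import *
for c in('top','side'):
    im=snap(c,c+'_j1.png')
    for n in('collector','chimney','spout','spindle_tip'): find(c,n)
E
```

```text
top collector call 0.71 [0.49   0.3427 0.2393] [192. 176.]
top chimney call 0.88 [0.4923 0.3445 0.3042] [182. 171.]
top chimney call 0.31 [0.5833 0.1368 0.0205] [288. 155.]
top spout call 0.57 [0.3944 0.3159 0.2432] [202. 216.]
side collector call 0.58 [0.4883 0.3481 0.105 ] [312. 142.]
side chimney call 0.72 [0.4927 0.3448 0.3008] [311.  89.]
side spout call 0.95 [0.3875 0.3186 0.2449] [278. 115.]
side spout call 0.72 [0.4939 0.343  0.2388] [312. 107.]
side spout call 0.51 [0.7147 0.0055 0.0096] [410. 230.]
side spindle_tip call 0.73 [0.4884 0.3428 0.1943] [311. 120.]
side spindle_tip call 0.66 [0.4883 0.3512 0.1033] [312. 142.]
side spindle_tip call 0.62 [0.4925 0.3451 0.3029] [311.  88.]
```

```bash
python3 - <<'E'
from h import *
s=cv2.imread('pics/side_j1.png');t=cv2.imread('pics/top_j1.png')
R=np.radians
for z in(.27,.2755,.28):
    ringfit(s,'side',.49,.346,.075,z,R(np.r_[-40:20:4,160:220:4]),.008)
    ringfit(t,'top',.49,.346,.075,z,R(np.arange(-110,20,4)),.008)
b=s[60:160,262:362];cv2.imwrite('pics/j1c.png',cv2.resize(b,None,fx=6,fy=6,interpolation=cv2.INTER_CUBIC))
E
```

```text
side ring 0.4916 0.3215 dr 0.0011 rms 0.0011 22 30
top ring 0.4907 0.3547 dr 0.0068 rms 0.0012 22 33
side ring 0.4878 0.3353 dr -0.0003 rms 0.0021 20 30
top ring 0.4923 0.3475 dr 0.0014 rms 0.0011 22 33
side ring 0.4947 0.3502 dr 0.0021 rms 0.0014 19 30
top ring 0.4917 0.3455 dr 0.0006 rms 0.0008 20 33
```

View pics/j1c.png

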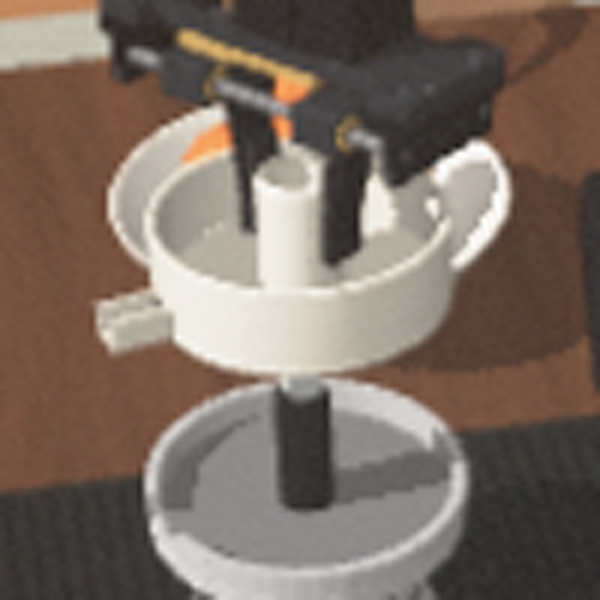

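```bash
python3 - <<'E'
from h import *
for P in[(.49,.35,.1),(.49,.35,.17),(.49,.35,.194),(.4885,.348,.23),(.4885,.348,.30),(.4885,.348,.275)]:
    print(P,((px('side',P)-[262,60]+.5)*6).round(1),px('side',P).round(1),px('top',P).round(1))
t=cv2.imread('pics/top_j1.png')
cv2.imwrite('pics/j1t.png',cv2.resize(t[140:240,150:250],None,fx=6,fy=6,interpolation=cv2.INTER_CUBIC))
E
```

```text
(0.49, 0.35, 0.1) [305.3 501.2] [312.4 143. ] [206.6 182.9]
(0.49, 0.35, 0.17) [300.1 394.4] [311.5 125.2] [198.5 179.6]
(0.49, 0.35, 0.194) [298.3 355.9] [311.2 118.8] [195.4 178.3]
(0.4885, 0.348, 0.23) [293.1 298.5] [310.4 109.3] [191.4 176.9]
(0.4885, 0.348, 0.3) [287.  174.6] [309.3  88.6] [180.9 172.6]
(0.4885, 0.348, 0.275) [289.3 220. ] [309.7  96.2] [184.8 174.2]
```

View pics/j1t.png

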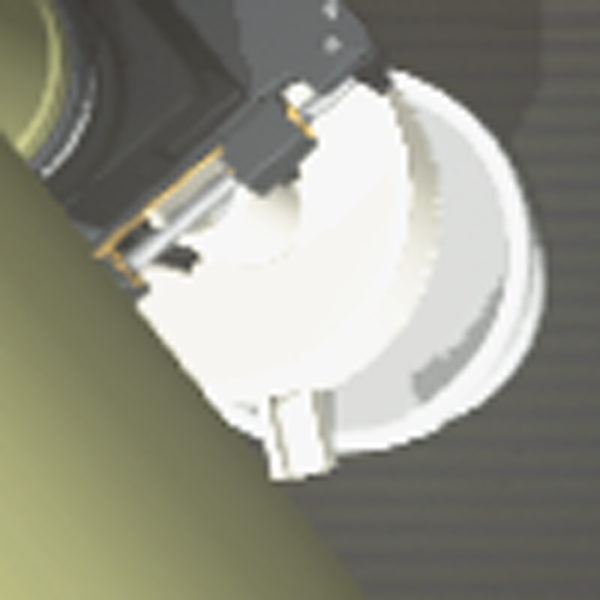

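```bash
python3 -m pendant '{"xyz":[[0.002,0.002,-0.01],[0,0,-0.01],[0,0,0]],"turn":[0,0,0]}';python3 -c "
from h import *
o,_=tool()"
```

```text
time_s: 23.9
tool_pos: [0.4921, 0.3474, 0.2442]
tool_rot: [-163.2, 85.8, -122.5]
force: [-0.6, -0.2, -2.8]
grip_width: 0.0419
t 23.9 tcp [0.4921 0.3474 0.2442] xax [-0.04  -0.062 -0.997] jaw 130.8 w 0.0419 F [-0.6 -0.2 -2.8] q [-25.  16. -17.  84.   6.  84.  89.]
```

```bash
python3 -m pendant '{"xyz":[[-0.002,0.003,-0.015],[0,0,-0.015],[0,0,0]],"turn":[0,0,0]}';python3 -c "
from h import *
o,_=tool()"
```

```text
time_s: 24.28
tool_pos: [0.4894, 0.3505, 0.2113]
tool_rot: [-163.7, 85.7, -122.9]
force: [-0.6, 0.4, -1.7]
grip_width: 0.0417
t 24.275 tcp [0.4894 0.3505 0.2113] xax [-0.041 -0.063 -0.997] jaw 130.8 w 0.0417 F [-0.6  0.4 -1.7] q [-25.  17. -17.  87.   6.  81.  88.]
```

Aligned within about 1 mm, so a gentle descent onto the tower.

```bash
python3 -m pendant '{"xyz":[[0.0007,0.0002,-0.012],[0,0,-0.01],[0,0,0]],"turn":[0,0,0]}';python3 f.py j2.png
```

```text
time_s: 24.65
tool_pos: [0.4902, 0.3501, 0.1879]
tool_rot: [-163.4, 85.6, -122.7]
force: [-0.1, -0.9, -2.3]
grip_width: 0.0414
t 24.65 tcp [0.4902 0.3501 0.1879] xax [-0.041 -0.064 -0.997] jaw 130.8 w 0.0414 F [-0.1 -0.9 -2.3] q [-25.  18. -17.  89.   6.  79.  88.]
```

View pics/j2.png

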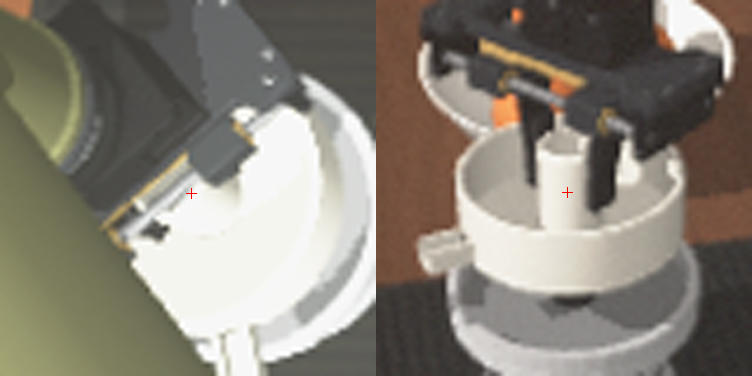

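```bash
python3 -m pendant '{"xyz":[[0,0.0003,-0.012],[0,0,-0.012],[0,0,0]],"turn":[0,0,0]}';python3 f.py j3.png
```

```text
time_s: 25.12
tool_pos: [0.4899, 0.3492, 0.1636]
tool_rot: [-162.9, 85.5, -122.2]
force: [0.1, -1.6, -2.4]
grip_width: 0.0419
t 25.125 tcp [0.4899 0.3492 0.1636] xax [-0.042 -0.066 -0.997] jaw 130.7 w 0.0419 F [ 0.1 -1.6 -2.4] q [-25.  19. -17.  90.   7.  76.  87.]
```

View pics/j3.png

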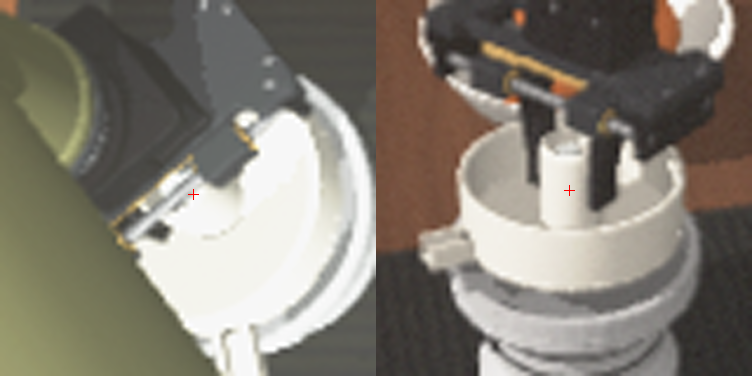

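```bash
python3 -m pendant '{"xyz":[[0,0.001,-0.01],[0,0,-0.009],[0,0,0]],"turn":[0,0,0]}';python3 f.py j4.png
```

```text
time_s: 25.6
tool_pos: [0.4895, 0.3481, 0.1469]
tool_rot: [-162.0, 85.3, -121.4]
force: [-1.9, -0.9, -4.0]
grip_width: 0.0417
t 25.6 tcp [0.4895 0.3481 0.1469] xax [-0.043 -0.07  -0.997] jaw 130.7 w 0.0417 F [-1.9 -0.9 -4. ] q [-26.  19. -16.  92.   7.  75.  87.]
```

View pics/j4.png

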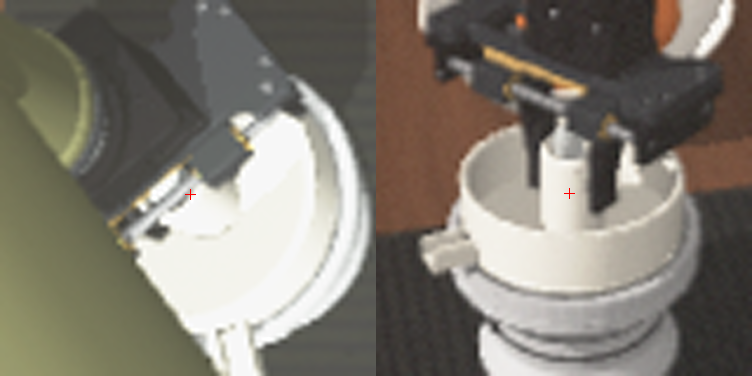

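```bash
python3 -m pendant '{"xyz":[[0,0.001,-0.009],[0,0,-0.004]],"turn":[0,0]}';python3 f.py j5.png
```

```text
time_s: 25.95
tool_pos: [0.4901, 0.3484, 0.1364]
tool_rot: [-160.7, 85.3, -120.1]
force: [-1.9, -2.6, 3.5]
grip_width: 0.0416
t 25.95 tcp [0.4901 0.3484 0.1364] xax [-0.041 -0.071 -0.997] jaw 130.6 w 0.0416 F [-1.9 -2.6  3.5] q [-26.  20. -16.  92.   7.  73.  87.]
```

View pics/j5.png

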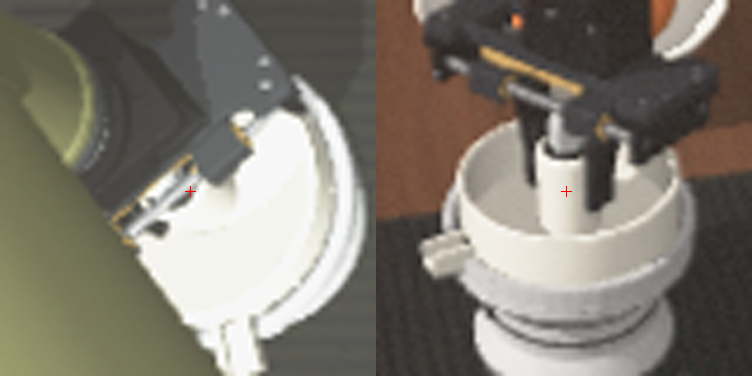

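```bash
python3 -m pendant '{"xyz":[[0,0,0],[0,0,0],[0,0,0],[0,0,0]],"turn":[0,0,0,0]}' 1;python3 -c "
from h import *
tool()";  python3 -m pendant '{"xyz":[[0,0,0.03],[0,0,0.05],[0,0,0.05],[0,0,0.02]],"turn":[0,0,0,0]}'; python3 f.py j6.png
```

```text
time_s: 26.55
tool_pos: [0.4916, 0.3513, 0.1379]
tool_rot: [-159.8, 85.7, -119.2]
force: [0.9, -0.3, -0.1]
grip_width: 0.0734
t 26.55 tcp [0.4916 0.3513 0.1379] xax [-0.037 -0.066 -0.997] jaw 130.7 w 0.0734 F [ 0.9 -0.3 -0.1] q [-26.  20. -16.  92.   7.  73.  87.]
time_s: 27.05
tool_pos: [0.4898, 0.3502, 0.2895]
tool_rot: [-161.6, 85.4, -120.9]
force: [-0.4, 0.1, -0.5]
grip_width: 0.0869
t 27.05 tcp [0.4898 0.3502 0.2895] xax [-0.041 -0.068 -0.997] jaw 130.7 w 0.0869 F [-0.4  0.1 -0.5] q [-26.  15. -17.  80.   6.  90.  88.]
```

View pics/j6.png

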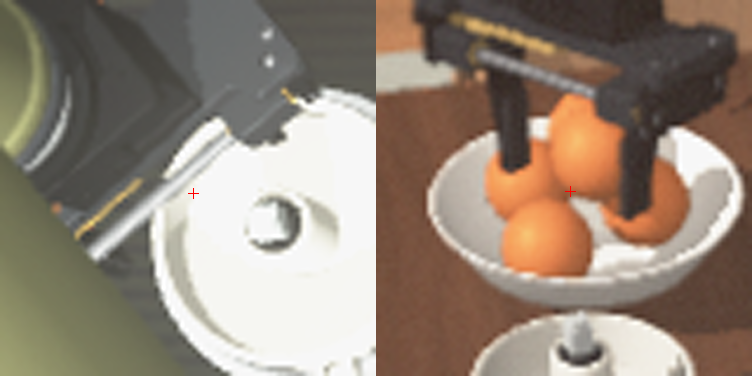

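```bash
python3 -m pendant '{"xyz":[[0.005,-0.03,0],[0.005,-0.03,0],[0.005,-0.03,0],[0,-0.03,0],[0,-0.03,0],[0,-0.03,0],[0,-0.03,0],[0,-0.03,0],[0,-0.03,0],[0,-0.03,0]],"turn":[-0.185,-0.185,-0.185,-0.185,-0.185,-0.185,-0.185,-0.185,-0.185,-0.185]}';python3 -c "
from h import *
tool()
for c in('top','side'): snap(c,c+'_k.png')"
```

```text
time_s: 28.4
tool_pos: [0.4981, 0.0425, 0.2712]
tool_rot: [-157.9, 84.4, 135.3]
force: [0.2, 0.1, 0.1]
grip_width: 0.0868
t 28.4 tcp [0.4981 0.0425 0.2712] xax [-0.069  0.068 -0.995] jaw 23.3 w 0.0868 F [0.2 0.1 0.1] q [-9.  2.  4. 97. -4. 85. 19.]
```

```bash
python3 - <<'E'
from h import *
t=cv2.imread('pics/top_k.png');s=cv2.imread('pics/side_k.png')
f=lambda im,u,v,h:cv2.resize(im[v-h:v+h,u-h:u+h],(380,380),interpolation=cv2.INTER_CUBIC)
cv2.imwrite('pics/k.png',np.hstack([f(t,205,182,45),f(s,312,140,45)]))
E
```

```text
(no output)
```

View pics/k.png

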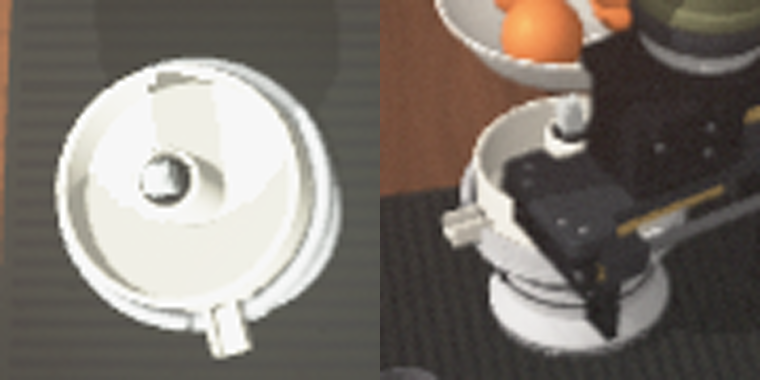

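```bash
python3 - <<'E'
from h import *
t=cv2.imread('pics/top_k.png')
R=np.radians
for z in(.14,.145,.15,.155): ringfit(t,'top',.49,.35,.075,z,R(np.arange(0,360,5)),.005)
find('top','spout');find('top','chimney');find('top','collector')
k=8;u,v,h=205,190,35
b=cv2.resize(t[v-h:v+h,u-h:u+h],None,fx=k,fy=k,interpolation=cv2.INTER_CUBIC)
def ln(P,col):
    q=[((px('top',p)-[u-h,v-h]+.5)*k-.5).round().astype(int) for p in P];cv2.polylines(b,[np.array(q)],False,col,1)
a=R(np.arange(0,361,5));c=(.4902,.35)
for r,z,col in((.075,.145,(0,0,255)),(.086,.116,(0,160,0)),(.0195,.166,(255,0,0))): ln([(c[0]+r*np.cos(i),c[1]+r*np.sin(i),z) for i in a],col)
y=R(14);M=np.array([[np.cos(y),-np.sin(y)],[np.sin(y),np.cos(y)]])
ln([(*(np.array(c)+M@[p,q]),.118) for p,q in((-.08,.01),(-.105,.01),(-.105,-.01),(-.08,-.01))],(0,0,255))
cv2.imwrite('pics/k2.png',b)
E
```

```text
top ring 0.4893 0.3517 dr 0.0034 rms 0.0012 64 72
top ring 0.4885 0.3502 dr 0.0031 rms 0.0013 64 72
top ring 0.4874 0.3484 dr 0.0029 rms 0.0014 65 72
top ring 0.4869 0.3468 dr 0.0026 rms 0.0015 65 72
top spout call 0.88 [0.3918 0.3202 0.111 ] [215. 219.]
top chimney call 0.61 [0.4864 0.3507 0.1734] [198. 181.]
top collector call 0.65 [0.4904 0.3493 0.1088] [206. 182.]
```

View pics/k2.png

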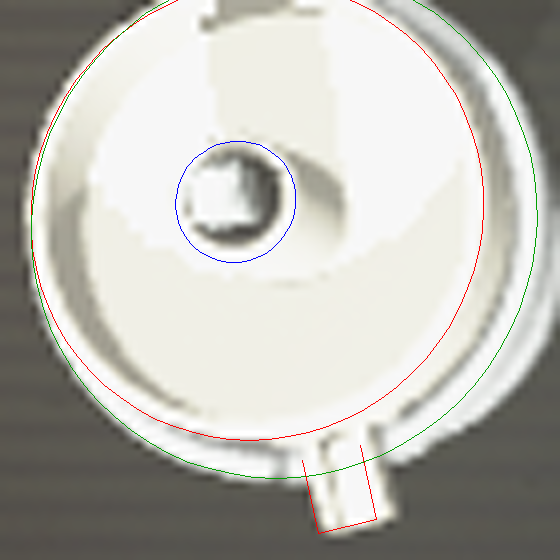

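```bash
python3 -m pendant '{"xyz":[[0,-0.01,0],[0,-0.01,0],[0,-0.01,0],[0,0,0],[0,0,0],[0,0,0],[0,0,0],[0,0,0],[0,0,0],[0,0,0]],"turn":[-0.187,-0.187,-0.187,-0.187,-0.187,-0.187,-0.187,-0.187,-0.187,-0.187]}';python3 -c "
from h import *
tool()
for c in('side',): snap(c,c+'_k3.png')
s=cv2.imread('pics/side_k3.png');cv2.imwrite('pics/k3.png',cv2.resize(s[90:190,262:362],None,fx=5,fy=5,interpolation=cv2.INTER_CUBIC))
"
```

```text
time_s: 29.9
tool_pos: [0.4972, 0.0327, 0.2663]
tool_rot: [-155.0, 84.4, 31.3]
force: [0.3, -0.0, -0.3]
grip_width: 0.0869
t 29.9 tcp [0.4972 0.0327 0.2663] xax [ 0.084  0.051 -0.995] jaw -83.6 w 0.0869 F [ 0.3 -0.  -0.3] q [ -7.  -5.   2. 104.  -2.  76. -88.]
```

View pics/k3.png

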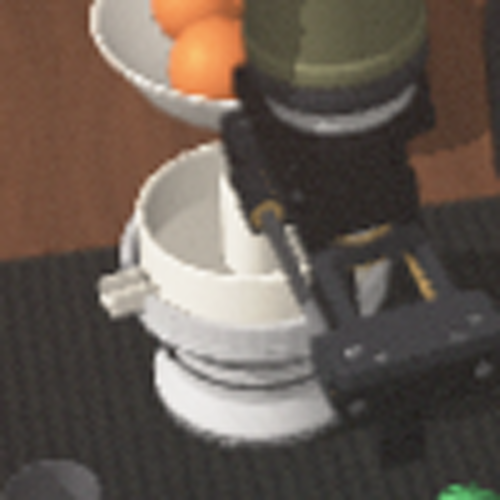

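```bash
python3 -m pendant '{"xyz":[[-0.015,0.055,0.01],[-0.025,0.05,0.01],[-0.03,0.045,0.005],[-0.025,0.02,0],[-0.026,-0.016,0],[-0.026,-0.016,0]],"turn":[0,0,0,0,0,0]}';python3 -c "
from h import *
tool()
"
```

```text
time_s: 30.7
tool_pos: [0.3539, 0.1897, 0.2885]
tool_rot: [-153.9, 85.3, 34.4]
force: [-15.1, -8.7, 8.8]
grip_width: 0.087
t 30.7 tcp [0.3539 0.1897 0.2885] xax [ 0.067  0.046 -0.997] jaw -81.7 w 0.087 F [-15.1  -8.7   8.8] q [ -22.  -17.   -7.  112.   -3.   81. -111.]
```

```bash
python3 -m pendant '{"xyz":[[-0.018,-0.011,0],[-0.018,-0.011,0]],"turn":[0,0]}';python3 -c "
from h import *
tool()
"
```

```text
time_s: 30.95
tool_pos: [0.3411, 0.1836, 0.2793]
tool_rot: [-143.4, 87.5, 45.8]
force: [-0.7, -0.5, -0.9]
grip_width: 0.0873
t 30.95 tcp [0.3411 0.1836 0.2793] xax [ 0.03   0.031 -0.999] jaw -80.8 w 0.0873 F [-0.7 -0.5 -0.9] q [ -27.  -17.   -4.  113.   -2.   82. -111.]
```

```bash
python3 -m pendant '{"xyz":[[0.05,-0.02,0],[0.05,-0.025,0],[0.045,-0.035,0],[0.035,-0.045,0],[0.03,-0.05,0],[0.02,-0.05,-0.02],[0.015,-0.045,-0.03],[0,-0.04,-0.03],[0,0,-0.02]],"turn":[0,0,0,0,0,0,0,0,0]}';python3 -c "
from h import *
tool()
"
```

```text
time_s: 32.08
tool_pos: [0.5927, -0.1219, 0.1743]
tool_rot: [-146.0, 87.5, 47.1]
force: [-0.8, 1.1, 0.4]
grip_width: 0.0871
t 32.075 tcp [ 0.5927 -0.1219  0.1743] xax [ 0.03   0.032 -0.999] jaw -76.9 w 0.0871 F [-0.8  1.1  0.4] q [ -6.  14.  20.  96.  -7.  70. -62.]
```

```bash
python3 -m pendant '{"xyz":[[-0.006,-0.004,-0.055],[0,0,-0.05],[0,0,-0.035]],"turn":[0,0,0]}' 0.9;python3 f.py s1.png
```

```text
time_s: 32.45
tool_pos: [0.5886, -0.1222, 0.0302]
tool_rot: [-147.7, 87.3, 46.4]
force: [-0.0, 0.6, 0.3]
grip_width: 0.0789
t 32.45 tcp [ 0.5886 -0.1222  0.0302] xax [ 0.033  0.034 -0.999] jaw -75.9 w 0.0789 F [-0.   0.6  0.3] q [ -5.  21.  18. 104. -11.  55. -57.]
```

View pics/s1.png

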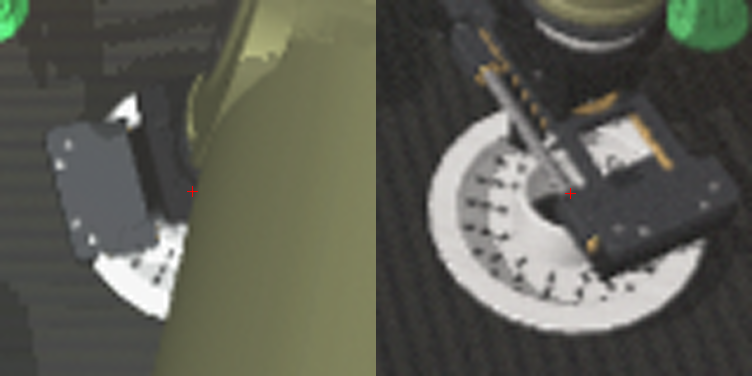

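```bash
python3 -m pendant '{"xyz":[[-0.003,-0.004,-0.005],[0,0,-0.014],[0,0,-0.002]],"turn":[0,0,0]}';python3 -c "
from h import *
tool()
"
```

```text
time_s: 32.92
tool_pos: [0.5858, -0.1253, 0.0106]
tool_rot: [-145.9, 87.3, 48.4]
force: [-6.2, 1.3, 10.0]
grip_width: 0.0781
t 32.925 tcp [ 0.5858 -0.1253  0.0106] xax [ 0.031  0.035 -0.999] jaw -75.6 w 0.0781 F [-6.2  1.3 10. ] q [ -4.  23.  18. 105. -12.  53. -56.]
```

```bash
python3 -m pendant '{"xyz":[[0,0,0.003],[0,0,0],[0,0,0],[0,0,0],[0,0,0]],"turn":[0,0,0,0,0]}' 0 15;python3 -c "
from h import *
tool()
"
```

```text
time_s: 33.55
tool_pos: [0.5877, -0.1255, 0.0154]
tool_rot: [-150.0, 87.2, 44.5]
force: [-0.6, -0.1, -0.2]
grip_width: 0.0556
t 33.55 tcp [ 0.5877 -0.1255  0.0154] xax [ 0.035  0.035 -0.999] jaw -75.5 w 0.0556 F [-0.6 -0.1 -0.2] q [ -4.  22.  18. 105. -12.  53. -56.]
```

```bash
python3 -m pendant '{"xyz":[[0,0,0.03],[0,0,0.05],[0,0.01,0.05],[0,0.03,0.05],[0,0.04,0.04],[0,0.05,0.02]],"turn":[0,0,0,0,0,0]}';python3 f.py s2.png
```

```text
time_s: 34.3
tool_pos: [0.5815, 0.0026, 0.2567]
tool_rot: [-139.9, 87.6, 53.9]
force: [0.4, 1.1, -1.8]
grip_width: 0.0555
t 34.3 tcp [0.5815 0.0026 0.2567] xax [ 0.025  0.034 -0.999] jaw -76.2 w 0.0555 F [ 0.4  1.1 -1.8] q [-16.   8.  15.  92.  -4.  79. -76.]
```

View pics/s2.png

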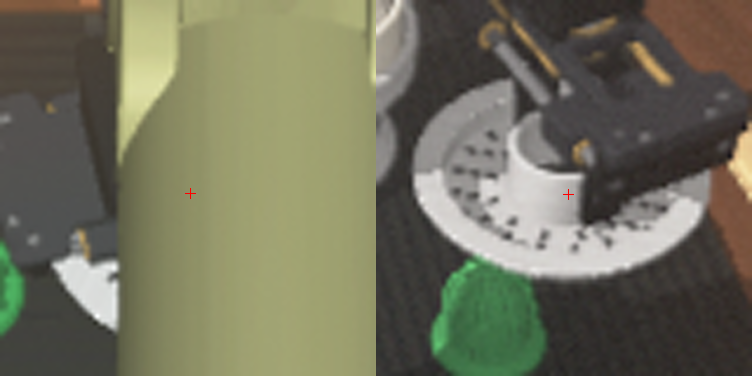

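```bash
python3 -m pendant '{"xyz":[[-0.005,0.05,0.01],[-0.01,0.05,0.01],[-0.014,0.05,0],[-0.014,0.05,0],[-0.014,0.05,0],[-0.014,0.05,0],[-0.014,0.045,0],[0,0,0]],"turn":[0,0,0,0,0,0,0,0]}';python3 f.py s3.png
```

```text
time_s: 35.4
tool_pos: [0.4887, 0.3655, 0.2707]
tool_rot: [-128.6, 87.8, 66.0]
force: [-0.1, -0.3, -2.1]
grip_width: 0.0552
t 35.4 tcp [0.4887 0.3655 0.2707] xax [ 0.016  0.036 -0.999] jaw -75.3 w 0.0552 F [-0.1 -0.3 -2.1] q [ -38.   11.   -0.   87.   -1.   80. -114.]
```

View pics/s3.png

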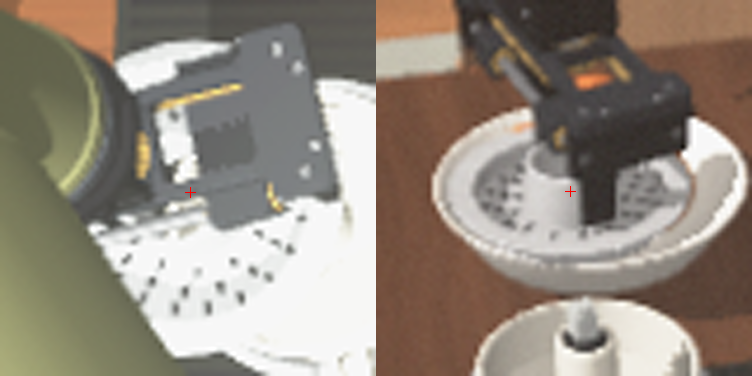

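```bash
python3 -m pendant '{"xyz":[[0.003,-0.015,0],[0,0,-0.02],[0,0,-0.02],[0,0,0]],"turn":[0,0,0,0]}';python3 f.py s4.png
```

```text
time_s: 36.0
tool_pos: [0.5001, 0.3333, 0.2302]
tool_rot: [-139.1, 88.0, 54.3]
force: [-0.1, -0.1, -0.9]
grip_width: 0.0557
t 36.0 tcp [0.5001 0.3333 0.2302] xax [ 0.02   0.028 -0.999] jaw -76.6 w 0.0557 F [-0.1 -0.1 -0.9] q [ -37.   11.    1.   92.   -1.   76. -112.]
```

View pics/s4.png

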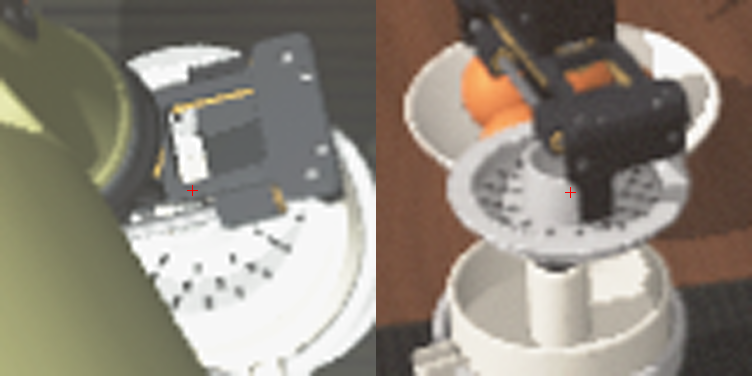

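```bash
python3 -m pendant '{"xyz":[[-0.004,0.009,0],[-0.004,0.007,0],[0,0,0]],"turn":[0,0,0]}';python3 -c "
from h import *
tool()
"
```

```text
time_s: 36.48
tool_pos: [0.4932, 0.3527, 0.2351]
tool_rot: [-141.3, 87.5, 52.1]
force: [-0.9, -0.3, -1.9]
grip_width: 0.0553
t 36.475 tcp [0.4932 0.3527 0.2351] xax [ 0.026  0.034 -0.999] jaw -76.5 w 0.0553 F [-0.9 -0.3 -1.9] q [ -38.   11.    0.   91.   -1.   76. -114.]
```

```bash
python3 -m pendant '{"xyz":[[-0.001,-0.002,-0.015],[0,0,-0.015],[0,0,0]],"turn":[0,0,0]}';python3 -c "
from h import *
tool()
"
```

```text
time_s: 36.85
tool_pos: [0.4915, 0.3502, 0.2022]
tool_rot: [-141.3, 87.6, 52.2]
force: [0.1, 0.3, -1.5]
grip_width: 0.0553
t 36.85 tcp [0.4915 0.3502 0.2022] xax [ 0.025  0.033 -0.999] jaw -76.5 w 0.0553 F [ 0.1  0.3 -1.5] q [ -38.   12.    0.   94.   -1.   72. -114.]
```

```bash
python3 -m pendant '{"xyz":[[0.0005,0.0003,-0.012],[0,0,-0.012],[0,0,0]],"turn":[0,0,0]}';python3 f.py s5.png
```

```text
time_s: 37.22
tool_pos: [0.492, 0.35, 0.1759]
tool_rot: [-141.1, 87.7, 52.3]
force: [-0.1, 0.3, -1.8]
grip_width: 0.0555
t 37.225 tcp [0.492  0.35   0.1759] xax [ 0.025  0.032 -0.999] jaw -76.5 w 0.0555 F [-0.1  0.3 -1.8] q [ -38.   13.    0.   96.   -1.   69. -114.]
```

View pics/s5.png

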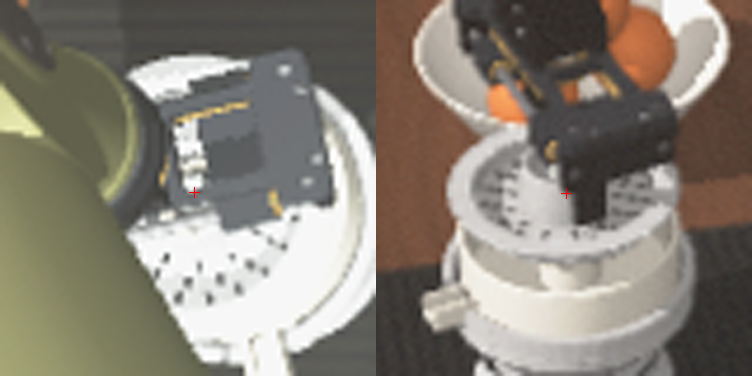

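```bash
python3 - <<'E'
from h import *
s=snap('side','side_s5.png')[:,:,::-1].copy()
k=7;u,v,h=310,122,42
b=cv2.resize(s[v-h:v+h,u-h:u+h],None,fx=k,fy=k,interpolation=cv2.INTER_CUBIC)
def ln(P,col):
    q=[((px('side',p)-[u-h,v-h]+.5)*k-.5).round().astype(int) for p in P];cv2.polylines(b,[np.array(q)],False,col,1)
a=np.radians(np.arange(0,361,5))
for c,r,z,col in(((.491,.3535),.075,.145,(0,0,255)),((.491,.3535),.077,.178,(0,255,0)),((.491,.3535),.021,.14,(255,0,0))): ln([(c[0]+r*np.cos(i),c[1]+r*np.sin(i),z) for i in a],col)
cv2.imwrite('pics/s5o.png',b)
E
```

```text
(no output)
```

View pics/s5o.png

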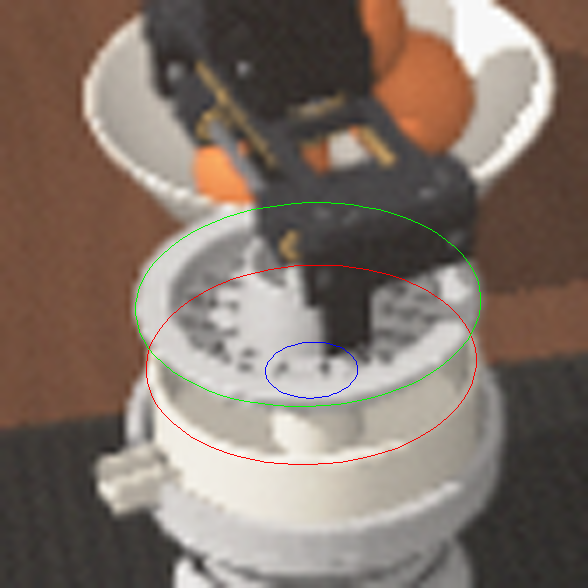

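```bash
python3 -m pendant '{"xyz":[[0.0005,0.0005,-0.01],[0,0,-0.01],[0,0,0]],"turn":[0,0,0]}';python3 -c "
from h import *
tool()
"
```

```text
time_s: 37.75
tool_pos: [0.4937, 0.3515, 0.157]
tool_rot: [-142.5, 87.4, 51.0]
force: [0.0, -0.5, -2.4]
grip_width: 0.0553
t 37.75 tcp [0.4937 0.3515 0.157 ] xax [ 0.028  0.035 -0.999] jaw -76.5 w 0.0553 F [ 0.  -0.5 -2.4] q [ -38.   13.    0.   97.   -1.   67. -114.]
```

```bash
python3 -m pendant '{"xyz":[[-0.0015,-0.001,-0.008],[0,0,-0.004]],"turn":[0,0]}';python3 -c "
from h import *
tool()
"
```

```text
time_s: 38.0
tool_pos: [0.492, 0.3503, 0.1452]
tool_rot: [-142.6, 87.5, 50.9]
force: [-6.4, -4.8, 14.8]
grip_width: 0.0554
t 38.0 tcp [0.492  0.3503 0.1452] xax [ 0.028  0.034 -0.999] jaw -76.5 w 0.0554 F [-6.4 -4.8 14.8] q [ -38.   14.    0.   98.   -1.   66. -114.]
```

```bash
python3 -m pendant '{"xyz":[[0,0,0.001],[0,0,0],[0,0,0]],"turn":[0,0,0]}' 0.9;python3 -c "
from h import *
tool()
"; python3 -m pendant '{"xyz":[[0,0,0.01],[0,0,0.05],[0,0,0.05],[0,-0.04,0.02],[0,-0.05,0],[0.01,-0.05,0],[0.02,-0.05,0]],"turn":[0,0,0,0,0,0,0]}';python3 - <<'E'
from h import *
tool()
t=snap('top','top_r.png')[:,:,::-1];s=snap('side','side_r.png')[:,:,::-1]
f=lambda im,u,v,h:cv2.resize(im[v-h:v+h,u-h:u+h],(380,380),interpolation=cv2.INTER_CUBIC)
cv2.imwrite('pics/r.png',np.hstack([f(t,205,182,45),f(s,312,140,45)]))
for c in('top','side'): find(c,'hub');find(c,'strainer')
find('top','reamer');find('top','socket');find('side','reamer');find('side','socket')
E
```

```text
time_s: 38.38
tool_pos: [0.4928, 0.351, 0.1473]
tool_rot: [-143.3, 87.3, 50.2]
force: [0.1, -0.2, -0.7]
grip_width: 0.0755
t 38.375 tcp [0.4928 0.351  0.1473] xax [ 0.03   0.036 -0.999] jaw -76.5 w 0.0755 F [ 0.1 -0.2 -0.7] q [ -38.   14.    0.   98.   -1.   66. -114.]
time_s: 39.25
tool_pos: [0.5214, 0.1619, 0.2872]
tool_rot: [-145.2, 86.8, 49.0]
force: [1.3, -0.7, -0.3]
grip_width: 0.0783
t 39.25 tcp [0.5214 0.1619 0.2872] xax [ 0.036  0.042 -0.998] jaw -75.8 w 0.0783 F [ 1.3 -0.7 -0.3] q [-27.   2.   8.  95.  -2.  80. -94.]
top hub call 0.72 [0.4917 0.3509 0.1731] [198. 179.]
top hub call 0.67 [0.586  0.1393 0.0208] [287. 154.]
top strainer call 0.61 [0.4864 0.3466 0.1399] [203. 182.]
top strainer call 0.53 [0.4894 0.3519 0.1734] [197. 180.]
side hub call 0.74 [ 0.3769 -0.0108  0.0098] [296. 253.]
side hub call 0.6 [0.4884 0.3526 0.1709] [311. 125.]
side hub call 0.46 [0.4927 0.3436 0.1995] [312. 118.]
side strainer call 0.62 [0.4868 0.3425 0.1358] [311. 136.]
side strainer call 0.54 [0.3376 0.2039 0.0057] [274. 202.]
top reamer call 0.61 [0.1698 0.3192 0.0013] [224. 297.]
top reamer call 0.52 [0.5816 0.141  0.0086] [287. 156.]
top reamer call 0.24 [0.7128 0.001  0.0056] [335. 113.]
top socket call 0.95 [0.168 0.318 0.009] [224. 298.]
top socket call 0.5 [0.5842 0.1394 0.021 ] [287. 154.]
side reamer call 0.94 [ 0.1701  0.3187 -0.0009] [220. 186.]
side reamer call 0.92 [0.581  0.1375 0.0068] [354. 205.]
side socket call 0.88 [0.1635 0.3161 0.0111] [217. 184.]
side socket call 0.59 [0.5845 0.137  0.016 ] [355. 203.]
```

View pics/r.png

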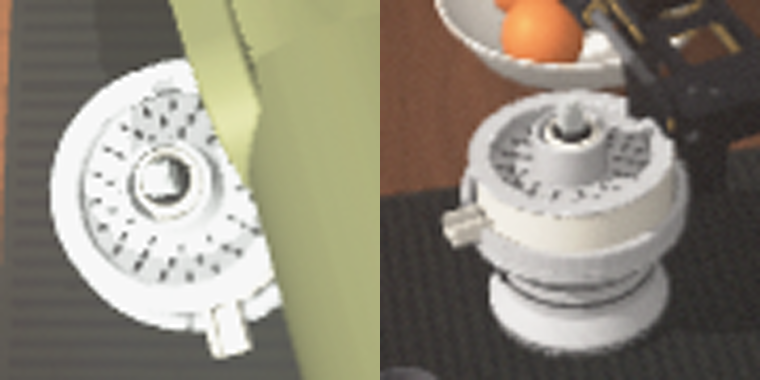

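```bash
python3 - <<'E'
from h import *
t=cv2.imread('pics/top0.png');s=cv2.imread('pics/side0.png')
f=lambda im,u,v,h:cv2.createCLAHE(3,(2,2)).apply(cv2.resize(im[v-h:v+h,u-h:u+h,1],(400,400),interpolation=cv2.INTER_CUBIC))
def f2(im,u,v,h):
    g=cv2.resize(im[v-h:v+h,u-h:u+h],(400,400),interpolation=cv2.INTER_CUBIC).astype(float)
    return np.clip(g*1.4-20,0,255).astype(np.uint8)
cv2.imwrite('pics/ream.png',np.hstack([f2(t,288,156,17),f2(s,355,200,17)]))
print(px('top',(.582,.1386,.072)),px('top',(.582,.1386,.012)),px('side',(.582,.1386,.072)))
E
```

```text
[285.63912114 151.44355246] [287.71611058 155.53039307] [355.24043375 189.63502834]
```

View pics/ream.png

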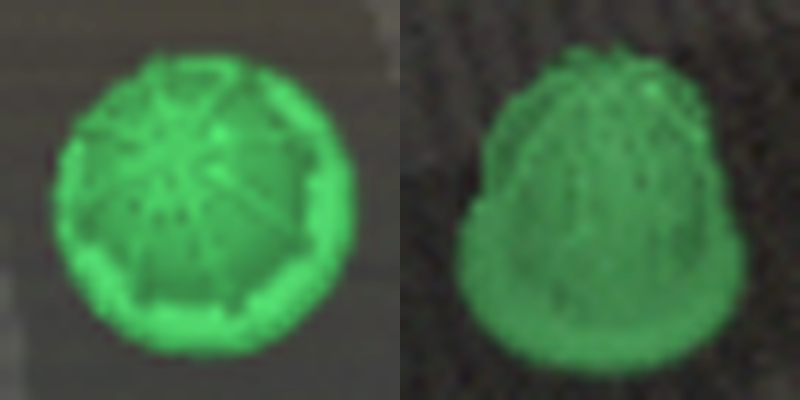

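```bash
python3 - <<'E'
from h import *
out=[]
for c,fn in(('top','top0.png'),('side','side0.png')):
    im=cv2.imread('pics/'+fn).astype(np.float32)
    cx,cy=(.5822,.1386)
    for z in(.025,):
        n=360;sc=.09/n
        mx=np.zeros((n,n),np.float32);my=mx.copy()
        for i in range(n):
            for j in range(n):
                # up in picture=+x, left=+y
                q=px(c,(cx+(n/2-i)*sc,cy+(n/2-j)*sc,z));mx[i,j],my[i,j]=q
        w_=cv2.remap(im,mx,my,cv2.INTER_CUBIC)
        out.append(np.clip(w_*1.5-25,0,255).astype(np.uint8))
# angular profile on top view at several heights/radii
im=cv2.cvtColor(cv2.imread('pics/top0.png'),cv2.COLOR_BGR2GRAY).astype(np.float32)
th=np.radians(np.arange(0,360,3))
for r,z in((.027,.014),(.029,.016),(.029,.013),(.026,.03),(.024,.045),(.018,.055),(.03,.013)):
    q=np.array([px('top',(cx+r*np.cos(a),cy+r*np.sin(a),z)) for a in th],np.float32)
    p=cv2.remap(im,q[:,:1],q[:,1:],cv2.INTER_CUBIC)[:,0]
    F=np.fft.rfft(p-p.mean());print(r,z,[(k,round(abs(F[k])/60,1),round(-np.degrees(np.angle(F[k]))/k,1)) for k in(4,7,8,12)])
cv2.imwrite('pics/rect.png',np.hstack(out))
E
```

```text
0.027 0.014 [(4, np.float32(1.2), np.float32(6.5)), (7, np.float32(3.9), np.float32(18.7)), (8, np.float32(5.3), np.float32(-4.5)), (12, np.float32(0.6), np.float32(-7.6))]
0.029 0.016 [(4, np.float32(0.6), np.float32(-43.8)), (7, np.float32(6.2), np.float32(17.0)), (8, np.float32(9.8), np.float32(-4.8)), (12, np.float32(0.4), np.float32(-12.0))]
0.029 0.013 [(4, np.float32(0.5), np.float32(34.2)), (7, np.float32(7.3), np.float32(16.9)), (8, np.float32(9.3), np.float32(-4.9)), (12, np.float32(0.1), np.float32(-6.9))]
0.026 0.03 [(4, np.float32(0.7), np.float32(37.6)), (7, np.float32(2.2), np.float32(-13.8)), (8, np.float32(0.4), np.float32(3.0)), (12, np.float32(0.6), np.float32(-7.4))]
0.024 0.045 [(4, np.float32(0.5), np.float32(17.8)), (7, np.float32(1.8), np.float32(-15.4)), (8, np.float32(1.5), np.float32(19.6)), (12, np.float32(0.2), np.float32(7.3))]
0.018 0.055 [(4, np.float32(0.4), np.float32(30.3)), (7, np.float32(0.6), np.float32(-11.5)), (8, np.float32(1.4), np.float32(21.5)), (12, np.float32(0.2), np.float32(-2.8))]
0.03 0.013 [(4, np.float32(1.7), np.float32(43.2)), (7, np.float32(7.2), np.float32(17.0)), (8, np.float32(9.3), np.float32(-5.2)), (12, np.float32(0.8), np.float32(-10.0))]
```

View pics/rect.png

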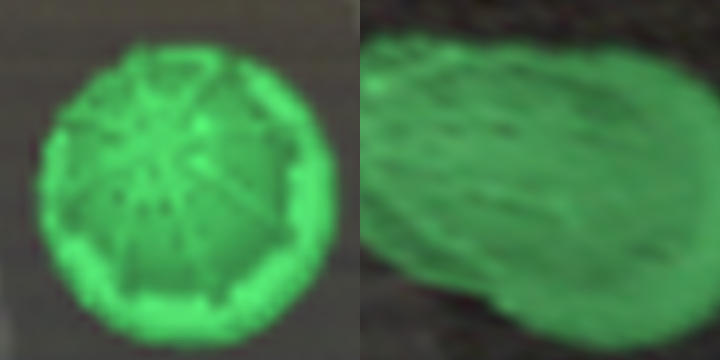

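```bash
python3 - <<'E'
from h import *
g=cv2.imread('pics/top0.png')[:,:,1].astype(np.float32)
g2=cv2.imread('pics/side0.png')[:,:,1].astype(np.float32)
cx,cy=.5822,.1386
th=np.radians(np.arange(0,360,5))
def prof(g,c,r,z,cx=cx,cy=cy):
    q=np.array([px(c,(cx+r*np.cos(a),cy+r*np.sin(a),z)) for a in th],np.float32)
    return cv2.remap(g,q[:,:1],q[:,1:],cv2.INTER_CUBIC)[:,0]
# averaged profile around skirt top ring
P=np.mean([prof(g,'top',r,.012) for r in(.027,.0285,.03,.0315)],0)
for i in range(0,72,9): print(int(i*5),P[i:i+9].round(0))
# polar unwrapped picture: rows radius .02-.04 at z .012 ; col angle
th=np.radians(np.arange(-180,180,.6))
A=np.array([prof(g,'top',r,.012) for r in np.arange(.016,.042,.0003)])
B=np.array([prof(g2,'side',r,z) for r,z in [(.0285,z) for z in np.arange(.045,.005,-.0004)]])
o=np.vstack([cv2.resize(np.clip(A*1.2,0,255),(780,260)),cv2.resize(np.clip(B*1.6,0,255),(780,260))]).astype(np.uint8)
o=cv2.cvtColor(o,cv2.COLOR_GRAY2BGR)
for d in range(-180,180,45):
    x=int((d+180)/360*780);cv2.line(o,(x,0),(x,519),(0,0,255),1);cv2.putText(o,str(d),(x+2,12),0,.4,(0,255,255))
cv2.imwrite('pics/polar.png',o)
E
```

```text
0 [126. 128. 128. 124. 140. 144. 130. 133. 131.]
45 [132. 140. 127. 123. 129. 132. 134. 135. 141.]
90 [136. 122. 114. 115. 126. 152. 159. 158. 162.]
135 [159. 151. 133. 121. 134. 155. 160. 158. 158.]
180 [158. 164. 156. 131. 132. 155. 164. 159. 161.]
225 [160. 161. 154. 135. 129. 141. 160. 165. 162.]
270 [159. 163. 160. 133. 119. 122. 127. 138. 145.]
315 [140. 138. 141. 131. 119. 117. 126. 139. 131.]
```

View pics/polar.png

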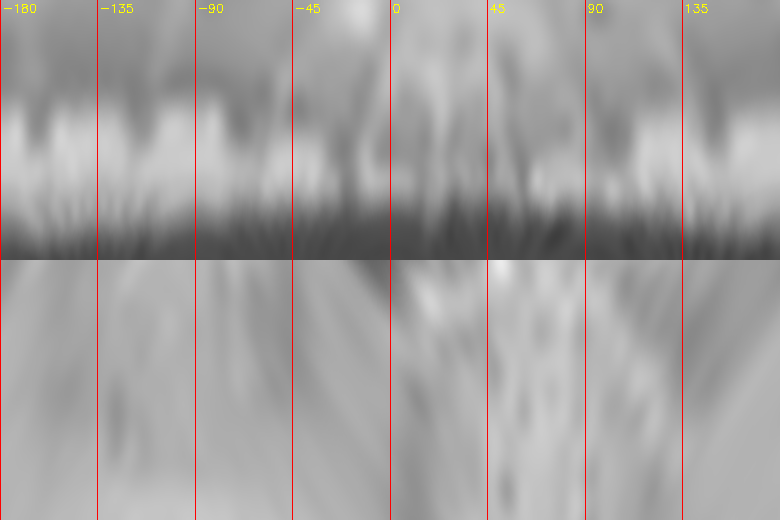

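```bash
python3 - <<'E'
from h import *
g=cv2.imread('pics/top0.png')[:,:,1].astype(np.float32)
g3=cv2.imread('pics/top_k.png')[:,:,1].astype(np.float32)
rr=np.arange(.018,.0425,.0005)
for G,nm in((g,'t0'),(g3,'k')):
  cx,cy=.5822,.1386
  for d in range(105,300,5):
    P=np.mean([cv2.remap(G,q[:,:1],q[:,1:],cv2.INTER_LINEAR)[:,0] for a in np.radians([d-2,d,d+2]) for q in [np.array([px('top',(cx+r*np.cos(a),cy+r*np.sin(a),.012)) for r in rr],np.float32)]],0)
    k=P.argmax();lo=P[:k].min();h=(P[k]+lo)/2
    i=[j for j in range(k) if P[j]<h][-1];dark=P[-1];h2=(P[k]+70)/2;o=[j for j in range(k,len(rr)) if P[j]>h2][-1]
    print(nm,d,'in %.1f out %.1f max %.0f lo %.0f'%(rr[i]*1e3,rr[o]*1e3,P[k],lo))
E
```

```text
t0 105 in 32.0 out 37.0 max 143 lo 113
t0 110 in 31.0 out 37.0 max 143 lo 126
t0 115 in 28.0 out 36.5 max 160 lo 126
t0 120 in 27.5 out 36.5 max 166 lo 125
t0 125 in 27.0 out 36.5 max 167 lo 123
t0 130 in 27.0 out 36.5 max 168 lo 128
t0 135 in 27.0 out 37.5 max 166 lo 126
t0 140 in 28.0 out 37.5 max 163 lo 119
t0 145 in 29.5 out 37.0 max 159 lo 115
t0 150 in 30.0 out 38.0 max 153 lo 110
t0 155 in 29.0 out 38.0 max 153 lo 114
t0 160 in 27.5 out 37.5 max 164 lo 115
t0 165 in 27.0 out 38.0 max 168 lo 116
t0 170 in 27.0 out 38.0 max 167 lo 116
t0 175 in 27.0 out 37.5 max 168 lo 115
t0 180 in 26.5 out 37.5 max 168 lo 115
t0 185 in 26.5 out 37.5 max 169 lo 118
t0 190 in 27.5 out 38.0 max 165 lo 125
t0 195 in 30.0 out 39.0 max 161 lo 121
t0 200 in 30.0 out 38.5 max 159 lo 119
t0 205 in 27.0 out 38.5 max 162 lo 116
t0 210 in 27.0 out 38.0 max 169 lo 114
t0 215 in 27.0 out 38.0 max 170 lo 113
t0 220 in 27.0 out 37.5 max 168 lo 114
t0 225 in 26.5 out 37.5 max 167 lo 114
t0 230 in 26.5 out 37.5 max 166 lo 114
t0 235 in 27.0 out 38.0 max 161 lo 113
t0 240 in 28.5 out 38.0 max 154 lo 112
t0 245 in 29.5 out 37.5 max 158 lo 113
t0 250 in 29.0 out 37.5 max 163 lo 119
t0 255 in 27.0 out 37.5 max 167 lo 119
t0 260 in 26.0 out 37.5 max 168 lo 114
t0 265 in 26.0 out 37.0 max 168 lo 112
t0 270 in 26.5 out 36.5 max 167 lo 113
t0 275 in 26.5 out 37.0 max 168 lo 114
t0 280 in 26.5 out 37.0 max 163 lo 114
t0 285 in 29.0 out 37.0 max 153 lo 112
t0 290 in 30.0 out 36.5 max 148 lo 111
t0 295 in 30.5 out 36.5 max 147 lo 113
k 105 in 19.0 out 37.0 max 210 lo 199
k 110 in 19.0 out 37.0 max 210 lo 196
k 115 in 28.0 out 37.0 max 220 lo 189
k 120 in 27.5 out 37.0 max 224 lo 187Traceback (most recent call last):
  File "<stdin>", line 9, in <module>
    return umr_minimum(a, axis, None, out, keepdims, initial, where)
ValueError: zero-size array to reduction operation minimum which has no identity
```

```bash
python3 -m pendant '{"xyz":[[0.031,-0.011,-0.02],[0.031,-0.012,-0.03],[0,0,-0.04],[0,0,-0.04],[0,0,0]],"turn":[-0.157,-0.157,0,0,0]}' 1;python3 f.py r1.png
```

```text
time_s: 40.38
tool_pos: [0.5839, 0.1455, 0.1528]
tool_rot: [-144.7, 86.9, 31.4]
force: [0.3, -0.0, 0.6]
grip_width: 0.0869
t 40.375 tcp [0.5839 0.1455 0.1528] xax [ 0.047  0.029 -0.998] jaw -93.9 w 0.0869 F [ 0.3 -0.   0.6] q [ -25.   13.   11.   99.   -4.   66. -108.]
```

View pics/r1.png

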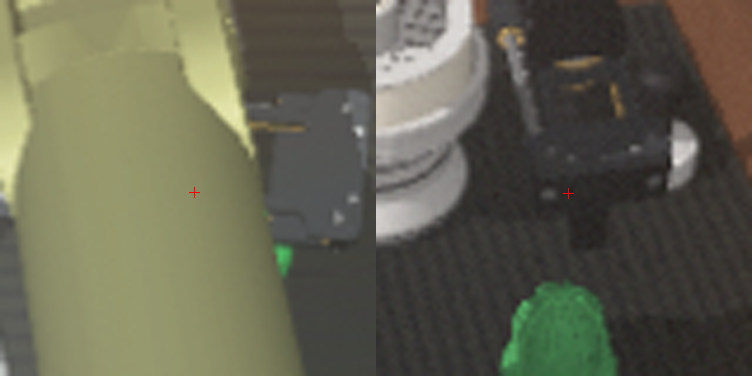

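```bash
python3 -m pendant '{"xyz":[[-0.001,-0.006,-0.02],[0,0,-0.045],[0,0,-0.03],[0,0,0]],"turn":[0,0,0,0]}';python3 -c "
from h import *
tool()"
```

```text
time_s: 40.98
tool_pos: [0.5935, 0.144, 0.0725]
tool_rot: [-148.9, 85.3, 27.4]
force: [0.3, -0.1, 0.4]
grip_width: 0.0868
t 40.975 tcp [0.5935 0.144  0.0725] xax [ 0.073  0.038 -0.997] jaw -93.7 w 0.0868 F [ 0.3 -0.1  0.4] q [ -24.   17.   10.  103.   -5.   55. -106.]
```

```bash
python3 -m pendant '{"xyz":[[-0.011,-0.005,0],[0,0,-0.02],[0,0,-0.02]],"turn":[0,0,0]}';python3 -c "
from h import *
tool()"
```

```text
time_s: 41.35
tool_pos: [0.5876, 0.1404, 0.0419]
tool_rot: [-150.3, 84.4, 26.0]
force: [-0.1, 1.3, 0.1]
grip_width: 0.087
t 41.35 tcp [0.5876 0.1404 0.0419] xax [ 0.088  0.043 -0.995] jaw -93.6 w 0.087 F [-0.1  1.3  0.1] q [ -24.   18.   10.  106.   -5.   51. -105.]
```

```bash
python3 -m pendant '{"xyz":[[-0.007,-0.002,-0.018],[-0.001,0,-0.01]],"turn":[0,0]}';python3 -c "
from h import *
tool()"
```

```text
time_s: 41.6
tool_pos: [0.5813, 0.1387, 0.0176]
tool_rot: [-150.6, 84.0, 25.7]
force: [1.0, -0.7, 0.3]
grip_width: 0.0871
t 41.6 tcp [0.5813 0.1387 0.0176] xax [ 0.094  0.045 -0.995] jaw -93.6 w 0.0871 F [ 1.  -0.7  0.3] q [ -24.   19.   10.  109.   -6.   47. -105.]
```

```bash
python3 -m pendant '{"xyz":[[0.0015,0,-0.001],[0,0,0],[0,0,0],[0,0,0],[0,0,0]],"turn":[0,0,0,0,0]}' 0 15;python3 f.py r2.png
```

```text
time_s: 42.22
tool_pos: [0.5853, 0.1401, 0.0204]
tool_rot: [-150.7, 83.7, 25.6]
force: [-0.3, 0.3, -0.5]
grip_width: 0.0631
t 42.225 tcp [0.5853 0.1401 0.0204] xax [ 0.099  0.047 -0.994] jaw -93.5 w 0.0631 F [-0.3  0.3 -0.5] q [ -24.   19.   10.  108.   -6.   47. -105.]
```

View pics/r2.png

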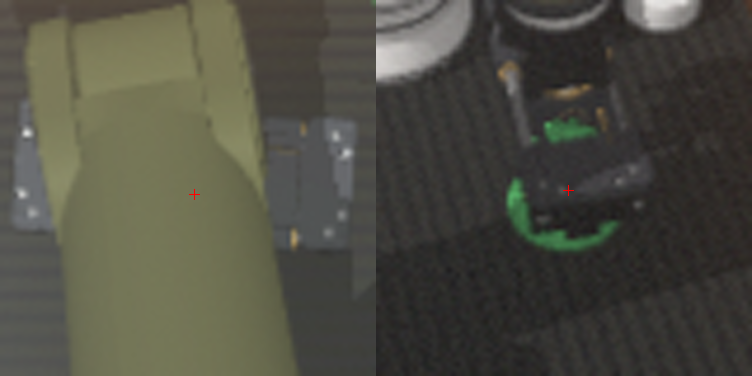

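```bash
python3 -m pendant '{"xyz":[[-0.001,0,-0.002],[0,0,0]],"turn":[0,0]}';python3 -c "
from h import *
tool()"
```

```text
time_s: 42.58
tool_pos: [0.5855, 0.1401, 0.0203]
tool_rot: [-150.9, 83.6, 25.4]
force: [-0.5, -0.9, -0.9]
grip_width: 0.0627
t 42.575 tcp [0.5855 0.1401 0.0203] xax [ 0.101  0.048 -0.994] jaw -93.5 w 0.0627 F [-0.5 -0.9 -0.9] q [ -24.   19.   10.  108.   -6.   47. -105.]
```

```bash
python3 -m pendant '{"xyz":[[0,0,0],[0,0,0],[0,0,0.05],[0,0,0.06],[-0.03,0.005,0.05],[-0.05,0.01,0.02],[-0.05,0.01,0.02],[-0.035,0.01,0]],"turn":[0,0,0,0,0,0,0,0]}' 1;python3 -c "
from h import *
tool()"
```

```text
time_s: 43.58
tool_pos: [0.417, 0.174, 0.2247]
tool_rot: [-151.1, 83.6, 24.9]
force: [1.2, 0.4, -0.5]
grip_width: 0.0867
t 43.575 tcp [0.417  0.174  0.2247] xax [ 0.102  0.047 -0.994] jaw -93.8 w 0.0867 F [ 1.2  0.4 -0.5] q [ -31.  -11.    4.  114.    1.   70. -121.]
```

```bash
python3 -m pendant '{"xyz":[[-0.025,-0.011,0.01],[-0.022,-0.01,0.01],[-0.022,-0.01,0.01],[-0.022,-0.01,0.01]],"turn":[0,0,0,0]}' 1;python3 -c "
from h import *
tool()"
```

```text
time_s: 44.08
tool_pos: [0.3639, 0.1461, 0.2452]
tool_rot: [-154.1, 86.0, 21.3]
force: [-0.4, -0.3, 1.0]
grip_width: 0.0874
t 44.075 tcp [0.3639 0.1461 0.2452] xax [ 0.065  0.025 -0.998] jaw -94.6 w 0.0874 F [-0.4 -0.3  1. ] q [ -15.  -17.   -8.  116.   -2.   77. -118.]
```

```bash
python3 -m pendant '{"xyz":[[-0.024,-0.01,0],[-0.024,-0.01,0],[-0.024,-0.01,0],[-0.02,-0.01,0]],"turn":[0,0,0,0]}' 1;python3 -c "
from h import *
tool()"
```

```text
time_s: 44.58
tool_pos: [0.3357, 0.1321, 0.2199]
tool_rot: [70.9, 89.7, -114.2]
force: [-0.0, -0.8, 0.3]
grip_width: 0.0868
t 44.575 tcp [0.3357 0.1321 0.2199] xax [-0.002 -0.004 -1.   ] jaw -95.1 w 0.0868 F [-0.  -0.8  0.3] q [ -16.  -17.   -8.  119.   -2.   78. -118.]
```

```bash
python3 -m pendant '{"xyz":[[-0.024,-0.01,0],[-0.022,-0.009,0]],"turn":[0,0]}' 1;python3 -c "
from h import *
tool()"
```

```text
time_s: 44.82
tool_pos: [0.3206, 0.1257, 0.2072]
tool_rot: [33.7, 87.7, -151.7]
force: [-0.3, -0.3, 0.6]
grip_width: 0.0872
t 44.825 tcp [0.3206 0.1257 0.2072] xax [-0.035 -0.019 -0.999] jaw -95.3 w 0.0872 F [-0.3 -0.3  0.6] q [ -16.  -17.   -8.  121.   -2.   79. -119.]
```

```bash
cat > rr.py <<'E'
from h import *
t=snap('top','top_q.png')[:,:,::-1].copy();s=snap('side','side_q.png')[:,:,::-1].copy()
ringfit(t,'top',.582,.1386,.038,.006,np.radians(np.arange(0,360,4)))
ringfit(s,'side',.582,.1386,.038,.006,np.radians(np.arange(0,360,4)))
g=t[:,:,1].astype(np.float32);cx,cy=.5822,.1386
th=np.radians(np.arange(0,360,5))
P=np.mean([cv2.remap(g,q[:,:1],q[:,1:],cv2.INTER_CUBIC)[:,0] for r in(.027,.0285,.03,.0315) for q in [np.array([px('top',(cx+r*np.cos(a),cy+r*np.sin(a),.012)) for a in th],np.float32)]],0)
for i in range(18,72,9): print(int(i*5),P[i:i+9].round(0))
f=lambda im,u,v,h:cv2.resize(im[v-h:v+h,u-h:u+h],(380,380),interpolation=cv2.INTER_CUBIC)
cv2.imwrite('pics/q.png',np.hstack([f(t,288,156,17),f(s,355,200,17)]))
E
python3 rr.py
```

```text
top ring 0.5827 0.141 dr -0.0006 rms 0.0008 84 90
side ring 0.5829 0.14 dr -0.0004 rms 0.001 62 90
90 [218. 189. 183. 194. 206. 219. 224. 218. 223.]
135 [236. 227. 209. 210. 226. 232. 232. 234. 235.]
180 [236. 232. 223. 220. 232. 200. 182. 177. 175.]
225 [176. 179. 178. 155. 157. 167. 177. 178. 178.]
270 [179. 180. 175. 161. 149. 133. 144. 167. 164.]
315 [168. 173. 153. 144. 139. 132. 126. 135. 145.]
```

View pics/q.png

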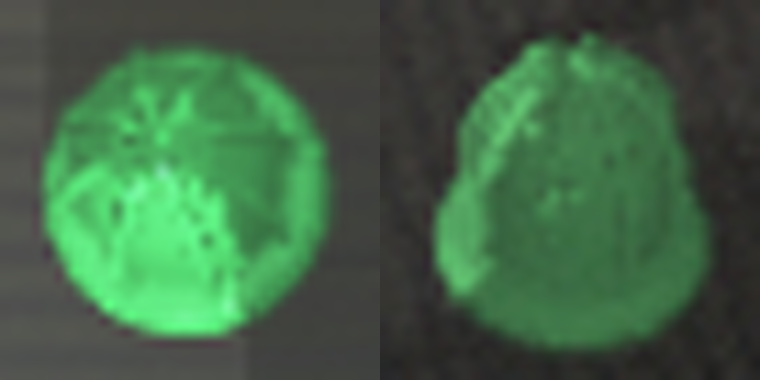

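```bash
python3 -m pendant '{"xyz":[[0.04,0.002,0],[0.055,0.003,0],[0.055,0.003,0],[0.055,0.003,0],[0.05,0.003,-0.01],[0.005,0,-0.03],[0,0,0]],"turn":[0,0,0,0,0,0,0]}' 1;python3 -c "
from h import *
tool()"
```

```text
time_s: 45.8
tool_pos: [0.5861, 0.1601, 0.1667]
tool_rot: [10.2, 88.1, -172.7]
force: [0.5, 0.1, -0.1]
grip_width: 0.0873
t 45.8 tcp [0.5861 0.1601 0.1667] xax [-0.032 -0.004 -0.999] jaw -92.8 w 0.0873 F [ 0.5  0.1 -0.1] q [ -16.   16.   -2.   92.    0.   73. -111.]
```

```bash
python3 -m pendant '{"xyz":[[-0.004,-0.019,-0.01],[0,0,-0.04],[0,0,-0.035],[0,0,0]],"turn":[-0.03,0,0,0]}' 1;python3 -c "
from h import *
tool()"
```

```text
time_s: 46.3
tool_pos: [0.5816, 0.1388, 0.0848]
tool_rot: [9.7, 88.6, -174.9]
force: [-0.8, -0.5, 0.8]
grip_width: 0.0873
t 46.3 tcp [0.5816 0.1388 0.0848] xax [-0.025 -0.002 -1.   ] jaw -94.6 w 0.0873 F [-0.8 -0.5  0.8] q [ -15.   19.   -2.   99.    0.   64. -111.]
```

Much better tilt. Going down.

```bash
python3 -m pendant '{"xyz":[[0.0005,0.0015,-0.03],[0,0,-0.03],[0,0,-0.006]],"turn":[0,0,0]}' 1;python3 -c "
from h import *
tool()"
```

```text
time_s: 46.68
tool_pos: [0.5861, 0.1396, 0.0259]
tool_rot: [3.5, 89.2, 178.8]
force: [0.2, 0.1, 0.1]
grip_width: 0.0869
t 46.675 tcp [0.5861 0.1396 0.0259] xax [-0.013  0.    -1.   ] jaw -94.8 w 0.0869 F [0.2 0.1 0.1] q [ -15.   23.   -2.  101.    0.   57. -111.]
```

```bash
python3 -m pendant '{"xyz":[[-0.004,0.001,-0.005],[0,0,-0.005],[0,0,-0.001],[0,0,-0.001],[0,0,-0.001],[0,0,-0.001],[0,0,0]],"turn":[0,0,0,0,0,0,0]}' 0 15;python3 -c "
from h import *
tool()"
```

```text
time_s: 47.55
tool_pos: [0.5847, 0.141, 0.0193]
tool_rot: [-10.6, 89.6, 164.6]
force: [0.2, 0.3, -2.4]
grip_width: 0.0625
t 47.55 tcp [0.5847 0.141  0.0193] xax [-0.007  0.002 -1.   ] jaw -94.8 w 0.0625 F [ 0.2  0.3 -2.4] q [ -15.   23.   -2.  102.    0.   56. -111.]
```

```bash
python3 -m pendant '{"xyz":[[0,0,0],[0,0,0],[-0.003,0,-0.001]],"turn":[0,0,-0.02]}' 0.85;python3 -c "
from h import *
tool()"; python3 -m pendant '{"xyz":[[-0.001,0,-0.001],[0,0,-0.001],[0,0,-0.001],[0,0,0]],"turn":[0,0,0,0]}' 0 15;python3 -c "
from h import *
tool()"
```

```text
time_s: 47.92
tool_pos: [0.5824, 0.1412, 0.0182]
tool_rot: [-17.9, 89.7, 156.1]
force: [-0.3, 0.1, 0.2]
grip_width: 0.0734
t 47.925 tcp [0.5824 0.1412 0.0182] xax [-0.005  0.002 -1.   ] jaw -96.0 w 0.0734 F [-0.3  0.1  0.2] q [ -15.   23.   -1.  102.    0.   55. -112.]
time_s: 48.42
tool_pos: [0.5819, 0.141, 0.0176]
tool_rot: [-23.7, 89.8, 150.3]
force: [1.4, -0.3, -1.3]
grip_width: 0.0626
t 48.425 tcp [0.5819 0.141  0.0176] xax [-0.004  0.002 -1.   ] jaw -96.0 w 0.0626 F [ 1.4 -0.3 -1.3] q [ -15.   23.   -1.  102.    0.   55. -112.]
```

```bash
python3 -m pendant '{"xyz":[[0,0,0],[0,0,0],[0,0,0],[0,0,0],[0,0,0],[0,0,0],[0,0,0]],"turn":[0,0,0.157,0.157,0.157,0.157,0.157]}' 1;python3 -c "
from h import *
tool()"
```

```text
time_s: 49.3
tool_pos: [0.5814, 0.1413, 0.016]
tool_rot: [-25.6, 89.7, -165.2]
force: [0.7, 0.4, -0.0]
grip_width: 0.0871
t 49.3 tcp [0.5814 0.1413 0.016 ] xax [-0.006 -0.001 -1.   ] jaw -49.6 w 0.0871 F [ 0.7  0.4 -0. ] q [ -8.  23.  -9. 102.   4.  55. -69.]
```

```bash
python3 -m pendant '{"xyz":[[0.001,-0.0005,0.001],[0,0,0],[0,0,0],[0,0,0],[0,0,0],[0,0,0]],"turn":[0,0,0,0,0,0]}' 0 15;python3 -c "
from h import *
tool()"
```

```text
time_s: 50.05
tool_pos: [0.5839, 0.1397, 0.0177]
tool_rot: [-3.1, 89.8, -143.1]
force: [0.1, 0.6, 0.4]
grip_width: 0.0542
t 50.05 tcp [0.5839 0.1397 0.0177] xax [-0.003 -0.002 -1.   ] jaw -50.1 w 0.0542 F [0.1 0.6 0.4] q [ -8.  23.  -9. 102.   5.  55. -69.]
```

```bash
python3 -m pendant '{"xyz":[[0,0,0.03],[0,0,0.055],[0,0,0.06],[0,0,0.06],[0,0.01,0.04],[-0.015,0.04,0],[-0.02,0.045,0],[-0.02,0.045,0],[-0.02,0.04,0],[-0.015,0.025,0]],"turn":[0,0,0,0,0,-0.09,-0.09,-0.09,-0.09,-0.09]}';python3 f.py r5.png
```

```text
time_s: 51.3
tool_pos: [0.4837, 0.346, 0.2621]
tool_rot: [-18.3, 88.9, 174.5]
force: [-0.3, -0.2, -2.7]
grip_width: 0.0537
t 51.3 tcp [0.4837 0.346  0.2621] xax [-0.019  0.002 -1.   ] jaw -77.1 w 0.0537 F [-0.3 -0.2 -2.7] q [ -24.   12.  -16.   87.    2.   82. -117.]
```

View pics/r5.png

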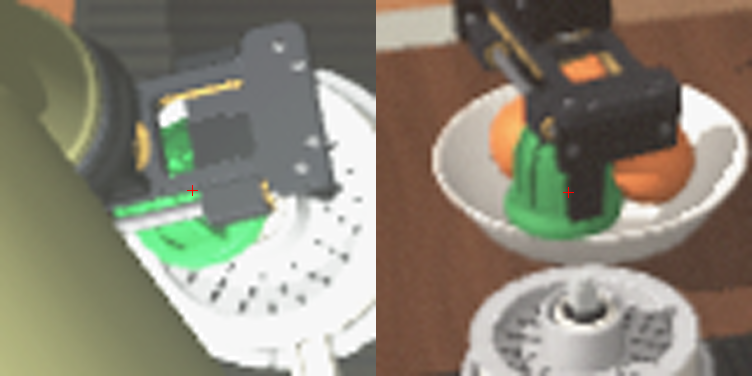

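```bash
python3 -m pendant '{"xyz":[[0.003,0.002,0],[0,0,0]],"turn":[0.017,0]}';python3 -c "
from h import *
tool()"
```

```text
time_s: 51.65
tool_pos: [0.4857, 0.3485, 0.261]
tool_rot: [-15.9, 88.8, 178.4]
force: [0.5, -0.9, -1.3]
grip_width: 0.054
t 51.65 tcp [0.4857 0.3485 0.261 ] xax [-0.022  0.001 -1.   ] jaw -75.7 w 0.054 F [ 0.5 -0.9 -1.3] q [ -24.   13.  -16.   86.    3.   82. -116.]
```

```bash
python3 -m pendant '{"xyz":[[0.0045,0.0015,-0.012],[0,0,-0.018],[0,0,0]],"turn":[0,0,0]}';python3 -c "
from h import *
tool()"
```

```text
time_s: 52.02
tool_pos: [0.4918, 0.347, 0.2274]
tool_rot: [-10.5, 88.7, -176.4]
force: [0.2, 0.7, -1.9]
grip_width: 0.054
t 52.025 tcp [0.4918 0.347  0.2274] xax [-0.023 -0.001 -1.   ] jaw -76.0 w 0.054 F [ 0.2  0.7 -1.9] q [ -24.   14.  -16.   88.    3.   79. -116.]
```

```bash
python3 -m pendant '{"xyz":[[-0.0015,0.003,-0.006],[0,0,-0.004],[0,0,0]],"turn":[0,0,0]}';python3 f.py r6.png
```

```text
time_s: 52.4
tool_pos: [0.4903, 0.3502, 0.2168]
tool_rot: [-10.9, 88.7, -176.9]
force: [0.2, -0.7, -2.2]
grip_width: 0.0538
t 52.4 tcp [0.4903 0.3502 0.2168] xax [-0.023 -0.001 -1.   ] jaw -76.0 w 0.0538 F [ 0.2 -0.7 -2.2] q [ -24.   14.  -16.   89.    3.   78. -116.]
```

View pics/r6.png

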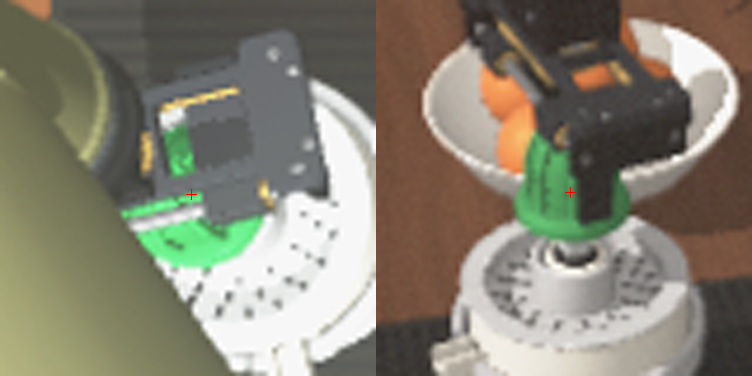

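```bash
python3 -m pendant '{"xyz":[[0.0002,-0.0002,-0.009],[0,0,-0.009],[0,0,0]],"turn":[0,0,0]}';python3 -c "
from h import *
tool()"
```

```text
time_s: 52.88
tool_pos: [0.4907, 0.3502, 0.1983]
tool_rot: [-12.5, 88.7, -178.4]
force: [0.8, -0.2, -1.4]
grip_width: 0.0543
t 52.875 tcp [0.4907 0.3502 0.1983] xax [-0.022 -0.001 -1.   ] jaw -76.0 w 0.0543 F [ 0.8 -0.2 -1.4] q [ -24.   15.  -16.   91.    3.   76. -116.]
```

```bash
python3 -m pendant '{"xyz":[[-0.0002,-0.0002,-0.007],[0,0,-0.005]],"turn":[0,0]}';python3 -c "
from h import *
tool()"
```

```text
time_s: 53.12
tool_pos: [0.4909, 0.3496, 0.1895]
tool_rot: [-12.3, 88.8, -178.3]
force: [-4.3, -3.1, 2.2]
grip_width: 0.054
t 53.125 tcp [0.4909 0.3496 0.1895] xax [-0.02  -0.001 -1.   ] jaw -76.0 w 0.054 F [-4.3 -3.1  2.2] q [ -24.   15.  -16.   91.    3.   75. -117.]
```

```bash
python3 -m pendant '{"xyz":[[-0.0012,-0.0008,-0.004],[0,0,-0.004]],"turn":[0,0]}';python3 -c "
from h import *
tool()"
```

```text
time_s: 53.38
tool_pos: [0.49, 0.3492, 0.1807]
tool_rot: [-15.7, 88.9, 178.4]
force: [0.6, 0.3, -1.5]
grip_width: 0.0538
t 53.375 tcp [0.49   0.3492 0.1807] xax [-0.019  0.001 -1.   ] jaw -76.0 w 0.0538 F [ 0.6  0.3 -1.5] q [ -24.   15.  -16.   92.    4.   74. -117.]
```

Sliding freely, with the home height at about 0.1777.

```bash
python3 -m pendant '{"xyz":[[0,0,-0.003],[0,0,-0.001]],"turn":[0,0]}';python3 -c "
from h import *
tool()"
```

```text
time_s: 53.62
tool_pos: [0.4901, 0.3493, 0.1773]
tool_rot: [-15.9, 88.9, 178.1]
force: [-2.6, -2.8, 8.8]
grip_width: 0.0538
t 53.625 tcp [0.4901 0.3493 0.1773] xax [-0.019  0.001 -1.   ] jaw -76.0 w 0.0538 F [-2.6 -2.8  8.8] q [ -24.   15.  -16.   93.    4.   73. -117.]
```

It is seated: 9 N up at the home height. Now I release and rise.

```bash
python3 -m pendant '{"xyz":[[0,0,0.0005],[0,0,0],[0,0,0],[0,0,0]],"turn":[0,0,0,0]}' 1;python3 -c "
from h import *
tool()"; python3 -m pendant '{"xyz":[[0,0,0.02],[0,0,0.04],[0,0,0.05],[0,0,0.04],[0,-0.05,0],[0,-0.06,0],[0.01,-0.06,0],[0.01,-0.05,0],[0,-0.03,0],[0,0,0]],"turn":[0,0,0,0,0,0,0,0,0,0]}';python3 - <<'E'
from h import *
tool()
t=snap('top','top_z.png')[:,:,::-1];s=snap('side','side_z.png')[:,:,::-1]
f=lambda im,u,v,h:cv2.resize(im[v-h:v+h,u-h:u+h],(380,380),interpolation=cv2.INTER_CUBIC)
cv2.imwrite('pics/z.png',np.hstack([f(t,205,182,45),f(s,312,140,45)]))
for c in('top','side'):
  for n in('reamer','strainer','collector','spout'): find(c,n)
E
```

```text
time_s: 54.12
tool_pos: [0.4908, 0.3502, 0.1783]
tool_rot: [-21.6, 89.0, 172.4]
force: [0.7, -0.3, 0.3]
grip_width: 0.0835
t 54.125 tcp [0.4908 0.3502 0.1783] xax [-0.017  0.002 -1.   ] jaw -76.0 w 0.0835 F [ 0.7 -0.3  0.3] q [ -24.   15.  -16.   92.    4.   73. -117.]
time_s: 55.38
tool_pos: [0.5099, 0.0938, 0.3483]
tool_rot: [-96.1, 89.5, 98.1]
force: [-0.5, 0.8, 0.2]
grip_width: 0.087
t 55.375 tcp [0.5099 0.0938 0.3483] xax [-0.001  0.009 -1.   ] jaw -75.8 w 0.087 F [-0.5  0.8  0.2] q [ -8.   1.  -5.  89.  -0.  90. -89.]
top reamer call 0.59 [0.4925 0.3482 0.1646] [200. 179.]
top reamer call 0.59 [0.1687 0.3226 0.0017] [223. 297.]
top strainer call 0.94 [0.488  0.3482 0.1365] [203. 182.]
top spout call 0.63 [0.3926 0.3211 0.1172] [214. 219.]
side reamer call 0.98 [1.686e-01 3.169e-01 2.000e-04] [219. 186.]
side reamer call 0.61 [0.4863 0.3523 0.169 ] [310. 125.]
side reamer call 0.54 [0.3894 0.3202 0.1144] [282. 149.]
side strainer call 0.8 [0.4891 0.3444 0.1348] [312. 135.]
side strainer call 0.28 [ 0.7075 -0.3331  0.0101] [454. 338.]
side collector call 0.9 [0.4934 0.3487 0.1082] [313. 141.]
side spout call 0.89 [0.3869 0.3182 0.1141] [282. 150.]
```

View pics/z.png

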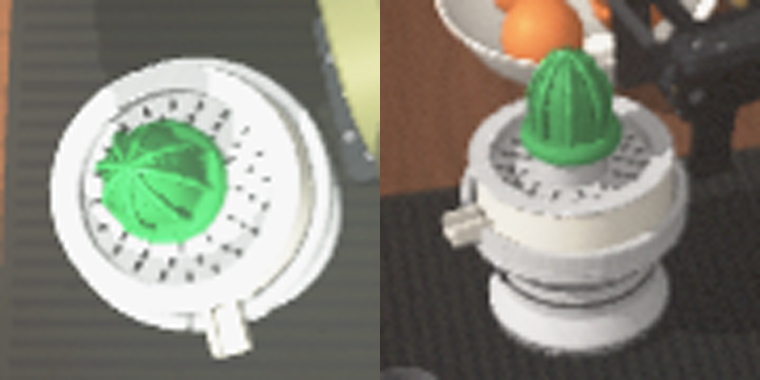

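View pics/side_z.png

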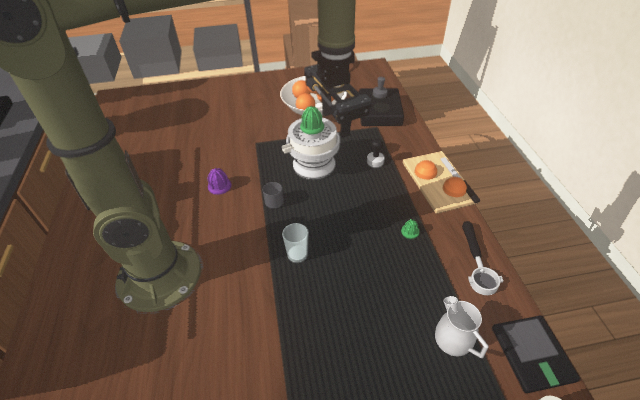

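The picture shows the reamer seated over the hub (side 312,120), the strainer flange flush on the collector rim, the spout out through the cut-out (282,150), and the bystanders where they were. Handing in.

```bash
python3 -c "
from h import *
print(sign_off())"
```

```text
the job is handed in; nothing more can be done
None
```

The juicer is assembled on its base: collector, then strainer, then the large green reamer. Each part was let down to contact at its home height, or within about 2.5 mm for the collector, and released before I fetched the next. I handed the job in at about 55 s; no verdict is reported.

**Last checks**
- **Reamer:** it met 9 N of resistance at the expected height (tool at 0.1773 m against 0.1777 m).
- **Strainer:** it met 15 N at its expected height (0.1452 m against 0.1454 m).
- **Collector:** it touched down about 2.5 mm above full depth because it was slightly tilted, and settled on release. In the pictures it looks level, with the spout out through the cut-out.
- **Clear of the parts:** the gripper was about 0.25 m away and the bystanders look unmoved. The purple look-alike was not touched.

**What went wrong or disagreed**
- **Arm tilt:** the tool kept drifting off vertical, by up to about 9° while it held the collector. I straightened it by driving the arm inward against its reach limit. The drift also cost one reamer attempt.
- **Reamer grip:** the first three closures landed on the ribs (63 mm opening). Turning the gripper 45° gave the proper 54 mm grip. That also settled which way the socket faced, which the pictures had left open.
- **Position readings:** the two cameras disagreed by 2–4 mm in y at the juicer. The trained networks gave heights several millimetres too high, so I relied on tool heights and contact forces instead.

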